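Pack and dispatch the hanging bottle carrier

TASK

Stand every small amber bottle upright in a pocket of its own in the aluminium carrier that hangs on the packing hooks (left), then lift the carrier by its wooden grip and, keeping it level and never setting it down, hang it on the hooks of the dispatch stand (right), whose sliding jaw must first be drawn back to make room. Let go of it, slide the jaw shut until it presses firmly on the carrier's side, and then turn the stand's tension knob until the pointer's tip stands at the black mark, leaving the other things on the counter where they are.

Things in the scene. Friction and masses are not known exactly. Their poses are not given: they have to be found in the camera images.
- bottle1: small amber bottle with blue cap and paper label, 50 mm in diameter, 95 mm tall, about 0.1 kg, heavy-bottomed; its cap (32 mm diameter, from 70 to 95 mm up) is the place to grip. Origin: centre of its underside, z up the bottle. May be absent (2 to 4 of the four are there).
- bottle2: another such bottle, the same size
- bottle3: another such bottle, the same size
- bottle4: another such bottle, the same size
- carrier: aluminium carrier, 0.35 kg, 140 (x) by 180 (y) mm, walls 50 mm high, walls and floor 4 mm thick, with a closed core |y| < 20 mm that bears the wooden grip and four open pockets, 64 mm square, centred at x +-34, y +-53 mm, one bottle each. Uprights at its back (+x, y +-75 mm) hold the crossbar. Origin: centre of underside, z up; hung, it is at (-103, about 0, 50) mm in the stand's frame, same yaw
- carrier_grip (a point): middle of the carrier's wooden grip, a block 60 mm long (carrier x), 16 mm thick (y), 26 mm high, at (4, 0, 125) mm in the carrier's frame; its top is 13 mm above this point, the tops of bottles in the tray 26 mm below it
- carrier_bar (a point): middle of the carrier's crossbar, 10 mm thick, 160 mm long along carrier y, at (95, 0, 85) mm in the carrier's frame
- packing_stand: fixed stand on the left: upright panel with two upturned steel hooks at its y = -45 and +45 mm that point to its -x (roughly to the robot), and below them a sloping plastic stop against whose foot (x = -33, z = 52 mm) the carrier's back rests. Origin on the table, z up.
- packing_seat (a point): where the middle of the crossbar rests in the packing stand's hooks: (-8, 0, 135) mm in the stand's frame
- dispatch_stand: fixed stand on the right with the same hooks, stop and frame. In front of it a caliper beam 28 mm high runs along its y at x = -103 mm: fixed jaw on the -y side (85 mm high, face at y = -108 mm), sliding jaw on the +y side. On top, 145 mm above the table, a shelf with the tension knob and a gauge card with pointer and mark
- dispatch_seat (a point): where the crossbar's middle must rest in the dispatch hooks: (-8, 0, 135) mm in the stand's frame. The hooks' tips lean to -x (7 mm in 22 mm of height) and reach 17 mm above this point: bring the bar over them, 30 mm or more above this point, and lower it here, within about 4 mm fore and aft. Bar, hooks and stop are smooth. Let go, it settles by itself
- tension (a joint): angle of the tension knob in rad, 0 to 4.2, growing clockwise seen from above; it stays where it is left. Starts between 0 and 1.2. The pointer turns 0.3 rad (its tip about 23 mm) per rad of knob; the pointer is at the mark when this reads about 2.4.
- tension_grip (a point): on the knob's upright axis at the height to grip its bar; the bar (a ridge to pinch across) runs along this point's x axis
- pointer_tip (a point): tip of the sprung pointer, a dark needle 78 mm long that lies level over the white gauge card and swings counterclockwise seen from above as the knob is turned clockwise
- mark (a point): the black mark on the gauge card: the pointer's tip has to stand over it
- jaw: sliding jaw of the caliper, with a rubber-faced pad 80 mm wide, 31 to 86 mm above the table. It slides along the stand's y: face at y = 150 mm fully drawn back, 30 mm fully shut; it meets the side of a carrier hung in the middle at 90 mm. Same axes as the stand, origin on the table under the face. Starts part shut, too far for the carrier to pass. Stays where it is left (friction 2 N)
- jaw_face (a point): middle of the pad's pressing face (it looks to -y of the stand), 60 mm above the table
- jaw_grip (a point): point to pinch on the sliding jaw's upright grip: a plate 14 mm thick (stand y), 40 mm long (stand x), from 74 to 132 mm above the table; this point is 115 mm above the table, 35 mm outward of the face
- tall_a: bystander to leave alone: tall amber stock bottle with white cap, 64 mm in diameter, 165 mm tall; origin at the centre of its underside
- tall_b: bystander: another tall stock bottle, 60 mm in diameter, 155 mm tall; origin at the centre of its underside
- carton: bystander: yellow carton 70 x 80 x 60 mm high; origin at the centre of its underside
- mortar: bystander: white ceramic bowl, 90 mm across, 60 mm high; origin at the centre of its underside
- pill_jar: bystander: white jar, 60 mm in diameter, 80 mm tall; origin at the centre of its underside

How it is judged (in metres and radians):
On the way, in this order (a step that is already met when the one before it is completed fails the run):
1. every bottle stands in the carrier while it still hangs on the packing stand (x of bottle1 in the frame of carrier between -0.07 and 0.07 m and y of bottle1 in the frame of carrier between -0.09 and 0.09 m and z of bottle1 in the frame of carrier between -0.01 and 0.02 m and angle between each of bottle1, bottle2, bottle3, bottle4's own z axis and vertical below 0.3 rad and x of bottle2 in the frame of carrier between -0.07 and 0.07 m and y of bottle2 in the frame of carrier between -0.09 and 0.09 m and z of bottle2 in the frame of carrier between -0.01 and 0.02 m and x of bottle3 in the frame of carrier between -0.07 and 0.07 m and y of bottle3 in the frame of carrier between -0.09 and 0.09 m and z of bottle3 in the frame of carrier between -0.01 and 0.02 m and x of bottle4 in the frame of carrier between -0.07 and 0.07 m and y of bottle4 in the frame of carrier between -0.09 and 0.09 m and z of bottle4 in the frame of carrier between -0.01 and 0.02 m and x of carrier_bar in the frame of packing_seat between -0.014 and 0.014 m and y of carrier_bar in the frame of packing_seat between -0.03 and 0.03 m and z of carrier_bar in the frame of packing_seat between -0.012 and 0.012 m), for 0.2 s.
2. the carrier hangs level on the dispatch stand with all bottles in it, let go (x of bottle1 in the frame of carrier between -0.07 and 0.07 m and y of bottle1 in the frame of carrier between -0.09 and 0.09 m and z of bottle1 in the frame of carrier between -0.01 and 0.02 m and angle between each of bottle1, bottle2, bottle3, bottle4's own z axis and vertical below 0.3 rad and x of bottle2 in the frame of carrier between -0.07 and 0.07 m and y of bottle2 in the frame of carrier between -0.09 and 0.09 m and z of bottle2 in the frame of carrier between -0.01 and 0.02 m and x of bottle3 in the frame of carrier between -0.07 and 0.07 m and y of bottle3 in the frame of carrier between -0.09 and 0.09 m and z of bottle3 in the frame of carrier between -0.01 and 0.02 m and x of bottle4 in the frame of carrier between -0.07 and 0.07 m and y of bottle4 in the frame of carrier between -0.09 and 0.09 m and z of bottle4 in the frame of carrier between -0.01 and 0.02 m and x of carrier_bar in the frame of dispatch_seat between -0.014 and 0.014 m and y of carrier_bar in the frame of dispatch_seat between -0.03 and 0.03 m and z of carrier_bar in the frame of dispatch_seat between -0.012 and 0.012 m and angle between carrier's own z axis and vertical below 0.15 rad and contact force between the fingers and carrier below 0.2 N), for 0.3 s.
3. the sliding jaw presses on the carrier with more than 3 N (contact force between jaw and carrier above 3 N), for 0.1 s.
4. the tension knob has brought the pointer tip to the mark (horizontal distance between pointer_tip and mark below 0.005 m), for 0.2 s.
At the end, for the whole second after the job is handed in: Bottles upright (0.3 rad) in the carrier; it hangs still and level (0.15 rad), crossbar within 14 mm fore/aft, 12 mm up/down, 30 mm sideways of dispatch_seat; jaw face 80 to 96 mm from the carrier's origin along its y; pointer tip within 5 mm of the mark (x of bottle1 in the frame of carrier between -0.07 and 0.07 m and y of bottle1 in the frame of carrier between -0.09 and 0.09 m and z of bottle1 in the frame of carrier between -0.01 and 0.02 m and angle between each of bottle1, bottle2, bottle3, bottle4's own z axis and vertical below 0.3 rad and x of bottle2 in the frame of carrier between -0.07 and 0.07 m and y of bottle2 in the frame of carrier between -0.09 and 0.09 m and z of bottle2 in the frame of carrier between -0.01 and 0.02 m and x of bottle3 in the frame of carrier between -0.07 and 0.07 m and y of bottle3 in the frame of carrier between -0.09 and 0.09 m and z of bottle3 in the frame of carrier between -0.01 and 0.02 m and x of bottle4 in the frame of carrier between -0.07 and 0.07 m and y of bottle4 in the frame of carrier between -0.09 and 0.09 m and z of bottle4 in the frame of carrier between -0.01 and 0.02 m and x of carrier_bar in the frame of dispatch_seat between -0.014 and 0.014 m and y of carrier_bar in the frame of dispatch_seat between -0.03 and 0.03 m and z of carrier_bar in the frame of dispatch_seat between -0.012 and 0.012 m and angle between carrier's own z axis and vertical below 0.15 rad and y of jaw_face in the frame of carrier between 0.08 and 0.096 m and horizontal distance between pointer_tip and mark below 0.005 m and linear speed of carrier below 0.02 m/s); the robot touches nothing.
It fails at once if the carrier is set down or dropped (its underside nearer than 15 mm to the table) (height (world z) of carrier below 0.015 m).
It fails at once if the carrier is tilted by more than 0.35 rad (angle between carrier's own z axis and vertical above 0.35 rad).
It fails at once if one of the other things on the counter is pushed more than 40 mm or knocked over (distance of any of tall_a, tall_b, carton, mortar, pill_jar from where it was at the start of the episode above 0.04 m or angle between any of tall_a, tall_b, carton, mortar, pill_jar's own z axis and vertical above 0.5 rad).
Of bottle1, bottle2, bottle3, bottle4 only 2 to 4 are there at a start; the rules pass over those that are not, and their reading is None.
At some moment in a run one of bottle1, bottle2, bottle3, bottle4 may be knocked a few centimetres aside while the robot is not near it.
It also fails if it takes over 210 s, if anything falls off the work surface, if the arm or the gripper's body presses on something with over 40 N, if the wrist force passes 120 N, or if a joint passes its speed limit or range.

ROBOT

A 6-joint arm with a two-finger parallel gripper is mounted at the origin on the work surface. World frame = base frame: x ahead of the robot, y to its left, z up, the work surface at z = 0. Lengths are in m, angles in degrees, forces in N, time in s.
With the tool pointing down it reaches from about 0.25 to 0.725 m from the base axis. Payload 9.7 kg.
Tool frame: the origin (TCP) lies between the finger pads; the fingertips stand 22 mm ahead of it and the grasp point (between the pads) lies 3 mm ahead of it; z points along the fingers, y is the line along which they close (so a half turn about z gives the same grasp; the last joint's range is limited). The gripper opens to 85 mm and grips with 20 to 120 N. Pads are 22 mm wide; open, the fingers measure 114 mm over their backs; the gripper's body (76 mm by 85 mm) begins 54 mm behind the grasp point. The pads swing forward as they close: fully open they stand 13 mm farther back than shut.
Start: joints at [72.995, 4.979, 10.078, 95.1, 0, 90], TCP at [0.161, 0.526, 0.253] pointing down, gripper open.
Joint ranges: [-179.16, 179.16], [-48.56, 103.87], [-65.8, 70.77], [-126.05, 130.52], [-82.76, 87.17], [-180, 180]. Speed limits (degrees/s): [127.2, 127.2, 147.25, 180, 180, 180].

INTERFACE

Orientations are given as [roll, pitch, yaw] about the fixed x, y, z axes, in that order (R = Rz(yaw) Ry(pitch) Rx(roll)).
In Python, from workcell import bot, viewer, finder gives the robot as it stands.
- The arm moves only by the tool move_arm, never from a script. Its arguments are lists of equal length, an entry for each row: "offset": the shift along the tool's x, y, z in cm, a list of three; "twist": the turn, a rotation vector about the tool's x, y, z in rad, a list of three; "grip": the opening, from 0 (shut) to 1 (fully open). In form: {"offset": [[x, y, z], ...], "twist": [[ax, ay, az], ...], "grip": [grip, ...]}. A call has 1 to 5 rows; each row shifts and turns the commanded pose from where the row before left it, along the tool's axes as they then stand; what a row does not reach is not made up. A row lasts 1/10 s, in which the tool goes at most 50 mm and 8.59 degrees, less where a joint would pass 70% of its speed; a pose out of reach is approached as far as the arm can. A call is refused whole if a number of a shift passes 5 or a number of a turn 0.15, either way. A call with a gripper value outside its range is refused whole. The fingers move at their own pace and stop on an object; "force" is the grip in N (left out, the last holds). Time passes only in rows, so rows that do not move let the fingers close. It gives the time, the measured TCP pose, the force, the opening and the grip force at its end, in the units of the state.
- bot.get_obs(): the state, without advancing time (a new reading comes with each control period).
- viewer.camera(name): name is "scene" or "top" or "wrist"; returns a dict with "color" (420x560x3 uint8, red, green, blue), "depth" (420x560 float32, m along the optical axis (not along the pixel's ray), 0 where there is no reading), "vfov" (degrees; the focal length in pixels is half the picture's height over the tangent of half this angle, whatever the lens; pixels are square), "cx", "cy" (the principal point, pixels), "k1" (the pictures are not rectified: a ray, as slopes to the right and down, at radius r is drawn at 1 + k1 r^2 times it, then the intrinsics apply), "position" and "attitude" of the camera in the world; the wrist camera has in their place "tool_from_camera" (4x4, takes a point from camera to tool coordinates, whose origin is the TCP and whose axes are the flange's). Camera axes: x right, y down, z forward; pixel columns grow to the right and rows downward; lengths in m; the calibration is good to about 2 mm. A picture is of the moment at which its call begins: read the wrist's pose just before it.
- bot.job_done(): hands the job in; it is judged then, once.
Trained networks look in a picture, given as the dict that the camera call returned (one of the last four; its "shot" number tells which), for a name from the list of things; names that differ only in an ending like _2 or _b are one class to them, and where a whole thing is asked for, a point or a joint stands for the part that bears it (a point fixed in the world has none). Each returns a list of dicts, best first, with "p" (0 to 1); they miss things now and then, are a little off and sometimes report something else, mostly with a low value. They report only what shows in the picture. A call takes as long as a camera call.
- finder.boxes_of(picture, thing): "position" ([column, row] in pixels, amid what is visible of it).
- finder.pinpoint(picture, thing): "position" ([column, row] in pixels: a listed point, or the origin of a listed thing).
The state is a dict: "time": time; "q": joint angles; "qd": joint speeds; "joint_efforts": joint torques, N m; "ee_pos": TCP position; "tcp_rot": TCP orientation; "wrist_force": force on the tool from outside, world axes, zero at the start; "torque": the same for the moment, N m; "opening": finger opening in m; "grasp_force": force on a finger pad.
Only numpy, scipy, OpenCV 4.12 (cv2) and the standard library are available. Lean on these libraries where they do the work, as an engineer would, in place of code of your own. Each camera call takes 0.05 s, during which the arm holds its last target. There are 200 camera calls.

## Working session

There is one attempt and no reset: what is moved stays moved. The work goes in short steps, Python scripts to look and compute and a tool call to move; the robot and the scene stay as the last step left them, time stands still between calls to the robot, and variables do not carry over. Pictures are saved under pics/ and viewed, at most 14 in all, crops included, and the job is handed in when it is done.

Besides the shell and the picture viewer there is one more tool, called after "Call:" as name(argument=value, ...) on one line, values as JSON. move_arm: Moves the arm, as the interface text tells. Its arguments: {"type":"object","properties":{"offset":{"type":"array","items":{"type":"array","items":{"type":"number"}}},"twist":{"type":"array","items":{"type":"array","items":{"type":"number"}}},"grip":{"type":"array","items":{"type":"number"}},"force":{"type":"number"}},"required":["offset","twist","grip"]}

```bash
ls; mkdir -p pics
cat > h.py <<'E'
import numpy as np, cv2
from scipy.spatial.transform import Rotation as R
from workcell import bot, viewer, finder
def Rm(a): return R.from_euler('xyz',a,degrees=True).as_matrix()
def shot(name):
    o=bot.get_obs(); p=viewer.camera(name)
    if name=='wrist':
        T=np.eye(4);T[:3,:3]=Rm(o['tcp_rot']);T[:3,3]=o['ee_pos'];p['T']=T@np.array(p['tool_from_camera'])
    else:
        T=np.eye(4);a=np.array(p['attitude'],float)
        T[:3,:3]=a if a.shape==(3,3) else Rm(a);T[:3,3]=p['position'];p['T']=T
    return p
def slopes(p,uv):
    f=p['color'].shape[0]/2/np.tan(np.radians(p['vfov'])/2)
    d=np.array([(uv[0]-p['cx'])/f,(uv[1]-p['cy'])/f]);s=d.copy()
    for _ in range(30): s=d/(1+p['k1']*(s@s))
    return s
def onz(p,uv,z):   # ray meets height z
    s=slopes(p,uv);d=p['T'][:3,:3]@np.r_[s,1];c=p['T'][:3,3]
    return c+d*(z-c[2])/d[2]
def bydepth(p,uv,w=1):
    u,v=int(round(uv[0])),int(round(uv[1]));z=p['depth'][v-w:v+w+1,u-w:u+w+1];z=z[z>0]
    if len(z)==0: return None
    s=slopes(p,uv);return p['T'][:3,3]+p['T'][:3,:3]@(np.r_[s,1]*np.median(z))
def proj(p,X):
    x=p['T'][:3,:3].T@(np.asarray(X)-p['T'][:3,3]);s=x[:2]/x[2];r=s@s
    f=p['color'].shape[0]/2/np.tan(np.radians(p['vfov'])/2)
    return s*(1+p['k1']*r)*f+[p['cx'],p['cy']]
def save(p,n): cv2.imwrite('pics/'+n,p['color'][:,:,::-1])
E
cat > a.py <<'E'
from h import *
o=bot.get_obs();print({k:np.round(v,3).tolist() for k,v in o.items()})
for n in ['scene','top']:
    p=shot(n);save(p,n+'0.png')
    print(n,p['attitude'],p['position'],p['vfov'],p['k1'])
    for t in ['bottle1','carrier_grip','carrier_bar','packing_stand','packing_seat','dispatch_stand','dispatch_seat','tension_grip','pointer_tip','mark','jaw_face','jaw_grip','tall_a','carton','mortar','pill_jar']:
        for d in finder.pinpoint(p,t)[:5]:
            if d['p']<.2: continue
            X=bydepth(p,d['position'])
            z={'bottle1':0,'carrier_grip':.175,'carrier_bar':.135,'packing_seat':.135,'dispatch_seat':.135,'tension_grip':.17,'pointer_tip':.15,'mark':.147,'jaw_face':.06,'jaw_grip':.115}.get(t,0)
            print(t,round(d['p'],2),np.round(d['position']),'z:',np.round(onz(p,d['position'],z),3),'dep:',None if X is None else np.round(X,3))
E
python3 a.py
```

```text
pics
{'time': 0.0, 'q': [72.995, 5.009, 10.035, 95.099, -0.0, 90.0], 'qd': [0.071, 0.053, 0.047, 0.037, -0.068, 0.002], 'joint_efforts': [-0.001, -52.039, 46.48, 0.016, -0.0, 0.0], 'ee_pos': [0.161, 0.526, 0.253], 'tcp_rot': [-179.927, 0.0, 162.996], 'wrist_force': [0.651, 0.17, -0.289], 'torque': [-0.059, -0.013, 0.032], 'grasp_force': 0.0, 'opening': 0.085}
scene [-131.8474842     1.26111558  145.58446796] [0.98905382 0.59614519 0.77752603] 55.22729077481491 -0.06607106530473354
bottle1 0.94 [330. 272.] z: [0.544 0.122 0.   ] dep: [0.567 0.146 0.039]
bottle1 0.92 [327. 226.] z: [ 0.448 -0.011 -0.   ] dep: [0.471 0.014 0.032]
bottle1 0.7 [215. 142.] z: [ 0.5   -0.591  0.   ] dep: [ 0.613 -0.317  0.179]
bottle1 0.57 [307. 250.] z: [0.546 0.027 0.   ] dep: [0.571 0.059 0.044]
bottle1 0.47 [217. 181.] z: [ 0.601 -0.378  0.   ] dep: [ 0.675 -0.191  0.149]
carrier_grip 0.61 [454. 252.] z: [0.407 0.334 0.175] dep: [0.42  0.34  0.189]
carrier_bar 0.7 [442. 297.] z: [0.485 0.38  0.135] dep: [0.487 0.38  0.138]
packing_stand 0.83 [418. 332.] z: [0.495 0.364 0.   ] dep: [0.515 0.373 0.03 ]
pa
[... 2943 characters left out ...]
 0.121 0.093]
mark 0.55 [383. 193.] z: [ 0.673 -0.2    0.147] dep: [ 0.673 -0.2    0.146]
jaw_face 0.8 [364. 287.] z: [ 0.469 -0.196  0.06 ] dep: [ 0.467 -0.193  0.084]
jaw_grip 0.56 [354. 275.] z: [ 0.486 -0.161  0.115] dep: [ 0.484 -0.159  0.132]
tall_a 0.95 [213. 180.] z: [0.682 0.207 0.   ] dep: [0.667 0.196 0.058]
tall_a 0.68 [287. 184.] z: [0.701 0.019 0.   ] dep: [0.672 0.016 0.11 ]
tall_a 0.67 [118. 237.] z: [0.502 0.414 0.   ] dep: [0.487 0.365 0.138]
tall_a 0.39 [402. 194.] z: [ 0.718 -0.27   0.   ] dep: [ 0.674 -0.239  0.155]
mortar 0.61 [332. 192.] z: [ 0.697 -0.095  0.   ] dep: [ 0.694 -0.095  0.009]
pill_jar 0.89 [388. 182.] z: [ 0.747 -0.232  0.   ] dep: [ 0.702 -0.208  0.145]
```

```bash
python3 -c "
import cv2,numpy as np
a=cv2.imread('pics/scene0.png');b=cv2.imread('pics/top0.png')
cv2.imwrite('pics/both.png',cv2.resize(np.hstack([a,b]),(800,300),interpolation=3))"
```

```text
(no output)
```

View pics/scene0.png

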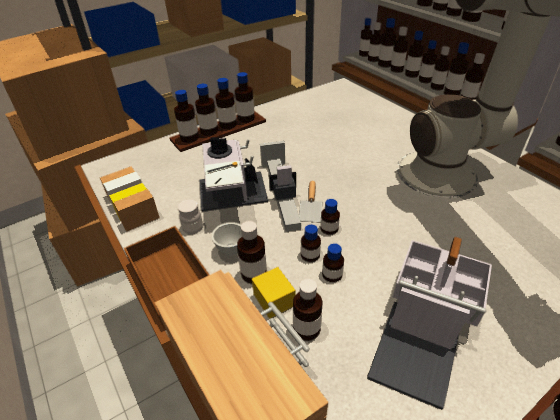

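View pics/top0.png

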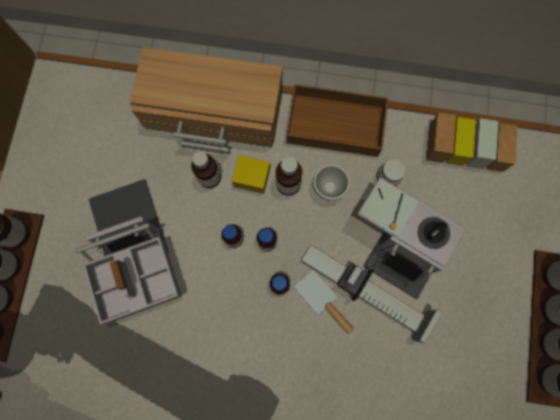

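```bash
cat >> h.py <<'E'
def cloud(p):
    h,w=p['depth'].shape;f=h/2/np.tan(np.radians(p['vfov'])/2)
    v,u=np.mgrid[:h,:w];d=np.stack([(u-p['cx'])/f,(v-p['cy'])/f],-1).astype(float);s=d.copy()
    for _ in range(10): s=d/(1+p['k1']*(s**2).sum(-1,keepdims=True))
    X=np.concatenate([s,np.ones((h,w,1))],-1)*p['depth'][...,None]
    X=X@p['T'][:3,:3].T+p['T'][:3,3]; X[p['depth']==0]=np.nan
    return X
def near(X,c,r,z0,z1):
    X=X.reshape(-1,3);m=(np.hypot(X[:,0]-c[0],X[:,1]-c[1])<r)&(X[:,2]>z0)&(X[:,2]<z1);return X[m]
def rect(P):
    (c,s,a)=cv2.minAreaRect((P[:,:2]*1000).astype(np.float32))
    return np.round(c,1),np.round(s,1),round(a,1),len(P),round(float(np.median(P[:,2])),4)
def pca(P):
    c=P[:,:2].mean(0);w,V=np.linalg.eigh(np.cov((P[:,:2]-c).T));v=V[:,1]
    return np.round(c,4),round(float(np.degrees(np.arctan2(v[1],v[0]))),1),np.round(np.sqrt(w)*1000,1)
E
cat > b.py <<'E'
from h import *
import pickle
for n in ['top','scene']:
    p=shot(n);X=cloud(p)
    print(n)
    for nm,c,r,a,b in [('b',(.545,.13),.04,.085,.11),('b',(.54,.04),.04,.085,.11),('b',(.448,.0),.04,.085,.11),
        ('grip',(.405,.33),.05,.178,.2),('bar',(.48,.375),.12,.132,.146),('jawgrip',(.485,.16*-1),.04,.122,.14),
        ('shelf',(.64,-.26),.13,.138,.153),('fixjaw',(.4,-.35),.07,.075,.095),('knob',(.6,-.325),.03,.175,.2),
        ('tall',(.675,.2),.08,.14,.18),('tall',(.7,.02),.08,.14,.18),('carton',(.71,.11),.08,.05,.07),('mortar',(.7,-.09),.08,.05,.07),('jar',(.74,-.22),.06,.07,.09)]:
        P=near(X,c,r,a,b)
        if len(P)>5: print(nm,rect(P),pca(P))
E
python3 b.py
```

```text
top
b (array([543.8, 129.3]), array([30.5, 30.1]), 13.7, 157, 0.0955) (array([0.5434, 0.1295]), 56.7, array([7.9, 8.3]))
b (array([548. ,  46.6]), array([29.8, 29.7]), 7.6, 157, 0.0955) (array([0.5479, 0.0466]), -149.4, array([8. , 8.1]))
b (array([447.1,  -1.6]), array([29.5, 29.2]), 8.5, 159, 0.0958) (array([ 0.4469, -0.0007]), -173.2, array([7.9, 8.2]))
grip (array([403.8, 331.9]), array([60.3, 17. ]), 29.0, 257, 0.1877) (array([0.4038, 0.3306]), -150.7, array([ 5. , 17.3]))
bar (array([474.4, 353. ]), array([153.8, 141.7]), 65.3, 743, 0.1396) (array([0.4861, 0.3735]), 121.9, array([27.7, 42.3]))
jawgrip (array([ 485.6, -160.9]), array([14.2, 40.3]), 67.2, 124, 0.1321) (array([ 0.4851, -0.1605]), 156.2, array([ 4.1, 11.7]))
shelf (array([ 603.7, -260.8]), array([219.2, 139. ]), 66.6, 4008, 0.1465) (array([ 0.6184, -0.2619]), 64.3, array([31.5, 63.1]))
fixjaw (array([ 405.1, -347.7]), array([15.5, 80.9]), 67.1, 271, 0.085) (array([ 0.4047, -0.3464]), 156.7, array([ 4.4, 23.5]))
knob (array([ 601.3, -318.4]), array([14.2, 46. ]), 48.1, 157, 0.1889) (array([ 0.6004, -0.3173]), 138.4,
[... 1677 characters left out ...]
18.4, 47.8]), 38.4, 110, 0.1856) (array([ 0.6058, -0.3148]), 135.3, array([ 3.8, 13.6]))
tall (array([690.5, 217.8]), array([33.5, 32.7]), 74.8, 255, 0.1548) (array([0.6919, 0.2203]), 50.1, array([8.5, 9.3]))
tall (array([704.2,  18.1]), array([35.7, 34.4]), 24.3, 261, 0.1638) (array([0.7064, 0.0228]), 55.2, array([9.3, 9.8]))
carton (array([704.4,  93.6]), array([115.8,  71. ]), 84.5, 1073, 0.06) (array([0.7076, 0.106 ]), 92.7, array([19.9, 31.5]))
mortar (array([718., -92.]), array([89.2, 69.1]), 51.6, 251, 0.0578) (array([ 0.7175, -0.0967]), 53.3, array([20.7, 32.8]))
jar (array([ 756.6, -228.3]), array([54.2, 49.8]), 57.4, 233, 0.08) (array([ 0.7578, -0.2246]), 73.5, array([13.1, 14.3]))
```

Call:
move_arm(offset=[[0,0,0],[0,0,0],[0,0,0],[0,0,0],[0,0,0]], twist=[[0,0,0.15],[0,0,0.15],[0,0,0.15],[0,0,0.15],[0,0,0.15]], grip=[1,1,1,1,1])

```text
time: 2.3
ee_pos: [0.1608, 0.526, 0.2533]
tcp_rot: [-180.0, 0.0, 119.7]
wrist_force: [0.4, -0.1, -0.5]
opening: 0.0853
grasp_force: 0.0
```

Call:
move_arm(offset=[[-3.8,0.97,0],[-3.8,0.97,0],[-3.8,0.97,0],[-3.8,0.97,0],[-3.8,0.97,0]], twist=[[0,0,0],[0,0,0],[0,0,0],[0,0,0],[0,0,0]], grip=[1,1,1,1,1])

```text
time: 2.8
ee_pos: [0.2987, 0.3845, 0.2534]
tcp_rot: [180.0, -0.0, 120.0]
wrist_force: [1.3, 1.5, 0.5]
opening: 0.0852
grasp_force: 0.0
```

Call:
move_arm(offset=[[-3.8,0.97,0],[-3.8,0.97,0],[-3.8,0.97,0],[-3.8,0.97,0],[-3.8,0.97,0]], twist=[[0,0,0],[0,0,0],[0,0,0],[0,0,0],[0,0,0]], grip=[1,1,1,1,1])

```text
time: 3.3
ee_pos: [0.4359, 0.2441, 0.2535]
tcp_rot: [180.0, 0.0, 120.0]
wrist_force: [0.9, 0.2, 0.1]
opening: 0.0854
grasp_force: 0.0
```

Call:
move_arm(offset=[[-3.8,0.97,0],[-3.8,0.97,0],[-3.8,0.97,1],[-3.8,0.97,2],[0,0,0]], twist=[[0,0,0],[0,0,0],[0,0,0],[0,0,0],[0,0,0]], grip=[1,1,1,1,0.7])

```text
time: 3.8
ee_pos: [0.5461, 0.1301, 0.2199]
tcp_rot: [-179.8, -0.0, 119.8]
wrist_force: [0.2, -0.1, -1.1]
opening: 0.0734
grasp_force: 0.0
```

```bash
cat >> h.py <<'E'
def go(xyz,yaw=None):
    "print twist (rad about tool z) then offset in cm along tool axes after it"
    o=bot.get_obs();r,pi,y=o['tcp_rot'];y1=y if yaw is None else yaw
    d=np.array(xyz)-o['ee_pos'];A=Rm([180,0,y1])
    dy=(y-y1+180)%360-180
    print('pose',np.round(o['ee_pos'],4),np.round(o['tcp_rot'],1),'q1,q6',np.round([o['q'][0],o['q'][5]]),'| twist z',round(np.radians(dy),3),'offset cm',np.round(A.T@d*100,2))
def caps(P=None):
    for c in [(.5455,.1305),(.55,.047),(.449,-.001)]:
        pass
E
cat > w.py <<'E'
from h import *
p=shot('wrist');save(p,'w1.png');X=cloud(p)
for c in [(.5455,.1305),(.55,.047),(.449,-.001)]:
    P=near(X,c,.06,.085,.105)
    if len(P)>20: print(rect(P),np.round((P[:,:2].max(0)+P[:,:2].min(0))/2,4))
go((.5455,.1305,.0945))
E
python3 w.py
```

```text
(array([547. , 130.1]), array([31.4, 31.1]), 6.9, 1350, 0.0947) [0.5471 0.1302]
(array([552.1,  47.5]), array([31.5, 31. ]), 69.6, 1153, 0.0944) [0.5519 0.0468]
(array([451.1,  -0.5]), array([30.5, 32. ]), 4.4, 1294, 0.0944) [ 0.451  -0.0006]
pose [0.5451 0.1315 0.2214] [-179.8   -0.   119.8] q1,q6 [14. 74.] | twist z 0.0 offset cm [-0.1  -0.02 12.69]
```

View pics/w1.png

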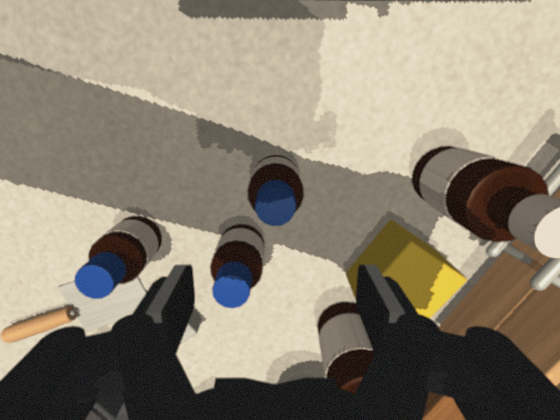

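Call:
move_arm(offset=[[-0.1,0,4],[0,0,4],[0,0,3],[0,0,1.6],[0,0,0]], twist=[[0,0,0],[0,0,0],[0,0,0],[0,0,0],[0,0,0]], grip=[0.7,0.7,0.7,0.7,0.7])

```text
time: 4.35
ee_pos: [0.5435, 0.1329, 0.0954]
tcp_rot: [-179.8, -0.1, 120.1]
wrist_force: [-0.3, 0.4, -0.0]
opening: 0.0599
grasp_force: 0.0
```

Call:
move_arm(offset=[[0,0,0],[0,0,0],[0,0,0],[0,0,0],[0,0,0]], twist=[[0,0,0],[0,0,0],[0,0,0],[0,0,0],[0,0,0]], grip=[0,0,0,0,0], force=40)

```text
time: 4.85
ee_pos: [0.5458, 0.1327, 0.0993]
tcp_rot: [179.8, 0.0, 120.0]
wrist_force: [-2.9, 0.2, 6.7]
opening: 0.0306
grasp_force: 39.4
```

Call:
move_arm(offset=[[0,0,0],[0,0,-1],[0,0,-3],[0,0,-4],[0,0,-4]], twist=[[0,0,0],[0,0,0],[0,0,0],[0,0,0],[0,0,0]], grip=[0,0,0,0,0])

```text
time: 5.35
ee_pos: [0.5448, 0.1323, 0.2194]
tcp_rot: [180.0, 0.0, 120.0]
wrist_force: [1.8, -0.2, -0.5]
opening: 0.0304
grasp_force: 39.9
```

```bash
cat > c.py <<'E'
from h import *
p=shot('top');X=cloud(p)
P=near(X,(.4045,.332),.05,.178,.2);print(rect(P))
# carrier walls
p2=shot('wrist');X2=cloud(p2);P=near(X2,(.4045,.332),.05,.178,.2);print('wrist',len(P) and rect(P))
c=np.array([.405,.332]);a=np.radians(29);M=np.array([[np.cos(a),-np.sin(a)],[np.sin(a),np.cos(a)]])
o=c-M@[.004,0];print('origin',o)
for x in (-.034,.034):
    for y in (-.053,.053):
        print(x,y);go((*(o+M@[x,y]),.24),120)
E
python3 c.py
```

```text
(array([404.1, 331.7]), array([60.4, 17.6]), 30.2, 255, 0.1876)
wrist 0
origin [0.40150152 0.33006076]
-0.034 -0.053
pose [0.5468 0.1328 0.2243] [179.5   0.2 120. ] q1,q6 [14. 74.] | twist z 0.0 offset cm [19.11 -6.22 -1.57]
-0.034 0.053
pose [0.5468 0.1328 0.2243] [179.5   0.2 120. ] q1,q6 [14. 74.] | twist z 0.0 offset cm [29.71 -6.03 -1.57]
0.034 -0.053
pose [0.5468 0.1328 0.2243] [179.5   0.2 120. ] q1,q6 [14. 74.] | twist z 0.0 offset cm [18.99  0.58 -1.57]
0.034 0.053
pose [0.5468 0.1328 0.2243] [179.5   0.2 120. ] q1,q6 [14. 74.] | twist z 0.0 offset cm [29.59  0.77 -1.57]
```

Call:
move_arm(offset=[[0,0,-4],[0,0,-4],[3.7,-0.75,0],[3.7,-0.75,0],[3.7,-0.75,0]], twist=[[0,0,0],[0,0,0],[0,0,0],[0,0,0],[0,0,0]], grip=[0,0,0,0,0])

```text
time: 5.95
ee_pos: [0.4694, 0.218, 0.2978]
tcp_rot: [180.0, -0.0, 120.0]
wrist_force: [0.5, 0.3, -1.6]
opening: 0.0305
grasp_force: 40.3
```

Call:
move_arm(offset=[[3.7,-0.75,0],[3.7,-0.75,0],[3.7,-0.75,0],[3.7,-0.75,0],[3.7,-0.75,0]], twist=[[0,0,0],[0,0,0],[0,0,0],[0,0,0],[0,0,0]], grip=[0,0,0,0,0])

```text
time: 6.45
ee_pos: [0.3438, 0.3596, 0.2977]
tcp_rot: [180.0, -0.0, 120.0]
wrist_force: [0.0, 0.6, -0.9]
opening: 0.0304
grasp_force: 40.3
```

Call:
move_arm(offset=[[0,0,0],[0,0,0],[0,0,0]], twist=[[0,0,0],[0,0,0],[0,0,0]], grip=[0,0,0])

```text
time: 6.75
ee_pos: [0.3454, 0.3583, 0.2974]
tcp_rot: [180.0, 0.0, 120.0]
wrist_force: [0.5, -0.1, -1.3]
opening: 0.0307
grasp_force: 40.3
```

```bash
cat > d.py <<'E'
from h import *
c=np.array([.4045,.332]);a=np.radians(29.5);M=np.array([[np.cos(a),-np.sin(a)],[np.sin(a),np.cos(a)]])
o=c-M@[.004,0]
p=shot('wrist');save(p,'w2.png');X=cloud(p);P=near(X,(.4045,.332),.06,.178,.2);print('grip wrist',len(P)>10 and rect(P))
P=near(X,o+M@[.095,0],.12,.132,.146);P=P[((P[:,:2]-o)@M)[:,0]>.08];print('bar',len(P)>10 and rect(P))
for _ in range(3): go((*(o+M@[-.034,.053]),.155),119.5); shot('top')
E
python3 d.py
```

```text
grip wrist (array([419.8, 341.5]), array([30.9, 15.4]), 27.9, 553, 0.1866)
bar (array([488.3, 383.7]), array([ 41. , 159.4]), 29.0, 3949, 0.1391)
pose [0.3456 0.3581 0.2974] [180.   0. 120.] q1,q6 [ 46. 106.] | twist z 0.008 offset cm [ 0.13  0.04 14.24]
pose [0.3457 0.358  0.2974] [180.    0.  119.9] q1,q6 [ 46. 106.] | twist z 0.008 offset cm [ 0.14  0.03 14.24]
pose [0.3457 0.358  0.2973] [180.    0.  119.9] q1,q6 [ 46. 106.] | twist z 0.008 offset cm [ 0.14  0.03 14.23]
```

View pics/w2.png

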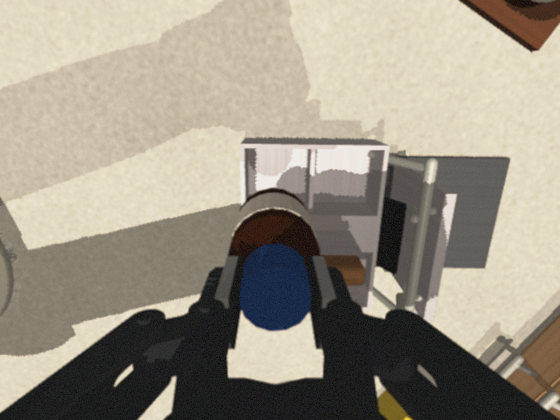

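Call:
move_arm(offset=[[0.15,0,4],[0,0,4],[0,0,3],[0,0,2],[0,0,1]], twist=[[0,0,0],[0,0,0],[0,0,0],[0,0,0],[0,0,0]], grip=[0,0,0,0,0])

```text
time: 7.45
ee_pos: [0.3441, 0.359, 0.1553]
tcp_rot: [-179.9, 0.0, 120.0]
wrist_force: [-1.0, 0.4, -1.4]
opening: 0.0303
grasp_force: 40.2
```

Call:
move_arm(offset=[[0,0,0.2],[0,0,0.2],[0,0,0]], twist=[[0,0,0],[0,0,0],[0,0,0]], grip=[0,0,0])

```text
time: 7.75
ee_pos: [0.3447, 0.3602, 0.1543]
tcp_rot: [179.9, -0.0, 120.0]
wrist_force: [0.4, 0.4, -0.7]
opening: 0.0306
grasp_force: 40.2
```

Call:
move_arm(offset=[[0,0,0],[0,0,0],[0,0,-2],[0,0,-4],[0,0,-4]], twist=[[0,0,0],[0,0,0],[0,0,0],[0,0,0],[0,0,0]], grip=[0.6,0.6,0.6,0.6,0.6])

```text
time: 8.25
ee_pos: [0.344, 0.3597, 0.2546]
tcp_rot: [-180.0, 0.0, 120.0]
wrist_force: [0.8, 0.1, 0.7]
opening: 0.0514
grasp_force: 0.0
```

Call:
move_arm(offset=[[-4.2,0.25,0],[-4.2,0.25,0],[-4.2,0.25,0],[-4.2,0.25,0],[-4.2,0.25,0]], twist=[[0,0,0],[0,0,0],[0,0,0],[0,0,0],[0,0,0]], grip=[0.7,0.7,0.7,0.7,0.7])

```text
time: 8.75
ee_pos: [0.461, 0.183, 0.254]
tcp_rot: [179.9, 0.0, 120.0]
wrist_force: [0.3, 1.4, -0.8]
opening: 0.0595
grasp_force: 0.0
```

Call:
move_arm(offset=[[-4.2,0.25,0],[-4.2,0.25,0],[-4.2,0.25,0],[-4,0.25,3],[0,0,0]], twist=[[0,0,0],[0,0,0],[0,0,0],[0,0,0],[0,0,0]], grip=[0.7,0.7,0.7,0.7,0.7])

```text
time: 9.25
ee_pos: [0.5528, 0.0422, 0.2197]
tcp_rot: [-179.8, -0.1, 119.8]
wrist_force: [-0.5, -0.3, -1.4]
opening: 0.0599
grasp_force: 0.0
```

```bash
cat > e.py <<'E'
from h import *
import sys
tgt=np.array(eval(sys.argv[1]))
p=shot('wrist');X=cloud(p)
P=near(X,tgt,.07,.088,.105);print(len(P)>20 and rect(P))
q=(P[:,:2].max(0)+P[:,:2].min(0))/2
go((*q,.0975),120)
t=shot('top');X=cloud(t)
for c in [(.345,.3605),(.55,.047),(.449,-.001)]:
    for z in ((.085,.11),(.14,.16)):
        P=near(X,c,.05,*z)
        if len(P)>60: print(c,rect(P))
E
python3 e.py "(.5515,.047)"
```

```text
(array([552.,  47.]), array([31.2, 31.1]), 2.6, 1330, 0.0947)
pose [0.552  0.0439 0.2214] [-1.798e+02 -1.000e-01  1.198e+02] q1,q6 [ 5. 65.] | twist z -0.003 offset cm [ 0.26  0.15 12.39]
(0.345, 0.3605) (array([348.9, 356.4]), array([72.5, 87. ]), 29.2, 421, 0.0988)
(0.345, 0.3605) (array([343.8, 356.9]), array([30.9, 32. ]), 42.2, 195, 0.1488)
```

Call:
move_arm(offset=[[0.25,0.1,4],[0,0,4],[0,0,3],[0,0,1.3],[0,0,0]], twist=[[0,0,0],[0,0,0],[0,0,0],[0,0,0],[0,0,0]], grip=[0.7,0.7,0.7,0.7,0.7])

```text
time: 9.85
ee_pos: [0.5508, 0.0492, 0.0999]
tcp_rot: [-179.9, -0.0, 120.1]
wrist_force: [0.2, 0.1, 1.4]
opening: 0.0599
grasp_force: 0.0
```

Call:
move_arm(offset=[[0,0,0],[0,0,0],[0,0,0],[0,0,0],[0,0,0]], twist=[[0,0,0],[0,0,0],[0,0,0],[0,0,0],[0,0,0]], grip=[0,0,0,0,0])

```text
time: 10.35
ee_pos: [0.5525, 0.0484, 0.1028]
tcp_rot: [179.8, 0.1, 120.0]
wrist_force: [-1.4, -0.5, 5.9]
opening: 0.0303
grasp_force: 39.1
```

Call:
move_arm(offset=[[0,0,-1],[0,0,-4],[0,0,-5],[0,0,-5],[0,0,-4]], twist=[[0,0,0],[0,0,0],[0,0,0],[0,0,0],[0,0,0]], grip=[0,0,0,0,0])

```text
time: 10.85
ee_pos: [0.5514, 0.0484, 0.2949]
tcp_rot: [179.8, 0.1, 120.0]
wrist_force: [1.2, 0.5, -0.4]
opening: 0.0305
grasp_force: 40.0
```

```bash
cat > f.py <<'E'
from h import *
import sys
c=np.array([.4045,.332]);a=np.radians(29.5);M=np.array([[np.cos(a),-np.sin(a)],[np.sin(a),np.cos(a)]])
o=c-M@[.004,0]
go((*(o+M@np.array(eval(sys.argv[1]))),.155),120)
E
python3 f.py "[.034,-.053]";python3 f.py "[-.034,-.053]"
```

```text
pose [0.5514 0.0484 0.2949] [1.798e+02 1.000e-01 1.200e+02] q1,q6 [ 5. 65.] | twist z 0.0 offset cm [26.58  4.42 13.99]
pose [0.5514 0.0484 0.2949] [1.798e+02 1.000e-01 1.200e+02] q1,q6 [ 5. 65.] | twist z 0.0 offset cm [26.64 -2.38 13.99]
```

Call:
move_arm(offset=[[3.8,0.63,0],[3.8,0.63,0],[3.8,0.63,0],[3.8,0.63,0],[3.8,0.63,0]], twist=[[0,0,0],[0,0,0],[0,0,0],[0,0,0],[0,0,0]], grip=[0,0,0,0,0])

```text
time: 11.35
ee_pos: [0.483, 0.2299, 0.2919]
tcp_rot: [179.9, 0.0, 120.0]
wrist_force: [0.6, 0.2, -2.6]
opening: 0.03
grasp_force: 40.0
```

Call:
move_arm(offset=[[3.8,0.63,0],[3.8,0.63,0],[0,0,0],[0,0,0],[0,0,0]], twist=[[0,0,0],[0,0,0],[0,0,0],[0,0,0],[0,0,0]], grip=[0,0,0,0,0])

```text
time: 11.85
ee_pos: [0.4569, 0.3002, 0.2911]
tcp_rot: [180.0, 0.0, 120.0]
wrist_force: [-0.4, 0.7, -1.7]
opening: 0.0304
grasp_force: 40.0
```

```bash
python3 f.py "[.034,-.053]"
```

```text
pose [0.4569 0.3002 0.2911] [180.   0. 120.] q1,q6 [33. 93.] | twist z -0.0 offset cm [4.000e-02 1.000e-02 1.361e+01]
```

Spot on; lower to about 0.157, then the last bit while watching the force.

Call:
move_arm(offset=[[0,0,4],[0,0,4],[0,0,3],[0,0,1.5],[0,0,0.7]], twist=[[0,0,0],[0,0,0],[0,0,0],[0,0,0],[0,0,0]], grip=[0,0,0,0,0])

```text
time: 12.35
ee_pos: [0.4567, 0.2998, 0.1576]
tcp_rot: [-179.9, 0.0, 119.9]
wrist_force: [0.9, 0.5, -0.6]
opening: 0.0306
grasp_force: 40.0
```

Call:
move_arm(offset=[[0,0,0.1],[0,0,0.1],[0,0,0]], twist=[[0,0,0],[0,0,0],[0,0,0]], grip=[0,0,0])

```text
time: 12.65
ee_pos: [0.4572, 0.3011, 0.1577]
tcp_rot: [179.9, -0.0, 120.0]
wrist_force: [-0.3, -0.5, -2.2]
opening: 0.0305
grasp_force: 40.0
```

```bash
python3 -c "
from h import *
X=cloud(shot('scene'));P=near(X,(.457,.3),.03,.12,.165);print(np.percentile(P[:,2],[50,90,98]),len(P));go((.451,-.0005,.27),120)"
```

```text
[0.14065142 0.15764217 0.16275528] 180
pose [0.4571 0.301  0.1576] [179.9  -0.  120. ] q1,q6 [33. 93.] | twist z 0.0 offset cm [-25.81 -15.6  -11.24]
```

Call:
move_arm(offset=[[0,0,0.15],[0,0,0.1],[0,0,0],[0,0,0],[0,0,0]], twist=[[0,0,0],[0,0,0],[0,0,0],[0,0,0],[0,0,0]], grip=[0,0,0,0.6,0.6])

```text
time: 13.2
ee_pos: [0.4567, 0.3009, 0.1541]
tcp_rot: [180.0, -0.0, 120.0]
wrist_force: [-0.4, 0.0, -0.5]
opening: 0.0515
grasp_force: 0.0
```

Call:
move_arm(offset=[[0,0,0],[0,0,-2],[0,0,-4],[0,0,-5],[0,0,0]], twist=[[0,0,0],[0,0,0],[0,0,0],[0,0,0],[0,0,0]], grip=[0.6,0.6,0.6,0.6,0.6])

```text
time: 13.7
ee_pos: [0.4578, 0.3016, 0.2706]
tcp_rot: [179.5, -0.0, 120.0]
wrist_force: [0.8, -0.1, 0.1]
opening: 0.0513
grasp_force: 0.0
```

Call:
move_arm(offset=[[-3.7,-2.2,0],[-3.7,-2.2,0],[-3.7,-2.2,0],[-3.7,-2.2,0],[-3.7,-2.2,0]], twist=[[0,0,0],[0,0,0],[0,0,0],[0,0,0],[0,0,0]], grip=[0.7,0.7,0.7,0.7,0.7])

```text
time: 14.2
ee_pos: [0.4536, 0.084, 0.2638]
tcp_rot: [180.0, 0.0, 120.0]
wrist_force: [-0.0, -0.7, -1.2]
opening: 0.0595
grasp_force: 0.0
```

Call:
move_arm(offset=[[-3.7,-2.2,2],[-3.5,-2.2,2],[0,0,0],[0,0,0]], twist=[[0,0,0],[0,0,0],[0,0,0],[0,0,0]], grip=[0.7,0.7,0.7,0.7])

```text
time: 14.6
ee_pos: [0.4516, 0.0004, 0.2235]
tcp_rot: [-180.0, -0.0, 119.9]
wrist_force: [0.2, -0.2, -0.1]
opening: 0.0601
grasp_force: 0.0
```

```bash
sed -i 's/\[(.345,.3605),/[(.345,.3605),(.457,.301),/' e.py; python3 e.py "(.451,-.0005)"
```

```text
(array([449.8,  -1.1]), array([31.4, 31.1]), 32.1, 1281, 0.0947)
pose [0.4519 0.0012 0.2241] [180.  -0. 120.] q1,q6 [ 0. 60.] | twist z -0.0 offset cm [-0.08 -0.25 12.66]
(0.345, 0.3605) (array([349.2, 356.4]), array([73.1, 87.6]), 29.0, 429, 0.0988)
(0.345, 0.3605) (array([344. , 356.8]), array([31.3, 30.8]), 49.4, 195, 0.1491)
(0.457, 0.301) (array([457.4, 309. ]), array([82.5, 86.1]), 30.0, 557, 0.0988)
(0.457, 0.301) (array([457.3, 310.2]), array([54.2, 77. ]), 70.4, 191, 0.1492)
```

Call:
move_arm(offset=[[-0.1,-0.2,4],[0,0,4],[0,0,3],[0,0,1.5],[0,0,0]], twist=[[0,0,0],[0,0,0],[0,0,0],[0,0,0],[0,0,0]], grip=[0.7,0.7,0.7,0.7,0.7])

```text
time: 15.2
ee_pos: [0.45, 0.0002, 0.0977]
tcp_rot: [-179.9, -0.1, 120.1]
wrist_force: [-0.3, 0.2, 0.9]
opening: 0.0599
grasp_force: 0.0
```

Call:
move_arm(offset=[[0,0,0],[0,0,0],[0,0,0],[0,0,0],[0,0,0]], twist=[[0,0,0],[0,0,0],[0,0,0],[0,0,0],[0,0,0]], grip=[0,0,0,0,0])

```text
time: 15.7
ee_pos: [0.4516, -0.0007, 0.1009]
tcp_rot: [179.9, 0.1, 120.0]
wrist_force: [-0.6, -0.6, 5.9]
opening: 0.0305
grasp_force: 39.2
```

Call:
move_arm(offset=[[0,0,-1],[0,0,-4],[0,0,-5],[0,0,-5],[0,0,-4]], twist=[[0,0,0],[0,0,0],[0,0,0],[0,0,0],[0,0,0]], grip=[0,0,0,0,0])

```text
time: 16.2
ee_pos: [0.4505, -0.0007, 0.2929]
tcp_rot: [179.8, 0.1, 120.0]
wrist_force: [-0.0, 0.8, -1.0]
opening: 0.0305
grasp_force: 40.0
```

```bash
python3 f.py "[-.034,-.053]"
```

```text
pose [ 0.4505 -0.0007  0.2929] [1.798e+02 1.000e-01 1.200e+02] q1,q6 [-0. 60.] | twist z 0.0 offset cm [25.84  8.8  13.79]
```

Call:
move_arm(offset=[[3.7,1.26,0],[3.7,1.26,0],[3.7,1.26,0],[3.7,1.26,0],[3.7,1.26,0]], twist=[[0,0,0],[0,0,0],[0,0,0],[0,0,0],[0,0,0]], grip=[0,0,0,0,0])

```text
time: 16.7
ee_pos: [0.4121, 0.1925, 0.2902]
tcp_rot: [179.9, 0.0, 120.0]
wrist_force: [1.0, -0.0, -1.5]
opening: 0.0306
grasp_force: 40.0
```

Call:
move_arm(offset=[[3.7,1.26,0],[3.65,1.26,0],[0,0,0],[0,0,0],[0,0,0]], twist=[[0,0,0],[0,0,0],[0,0,0],[0,0,0],[0,0,0]], grip=[0,0,0,0,0])

```text
time: 17.2
ee_pos: [0.3978, 0.2667, 0.2895]
tcp_rot: [180.0, 0.0, 120.0]
wrist_force: [-0.7, -0.3, -1.4]
opening: 0.0302
grasp_force: 40.1
```

```bash
python3 f.py "[-.034,-.053]"
```

```text
pose [0.3978 0.2667 0.2895] [180.   0. 120.] q1,q6 [34. 94.] | twist z 0.0 offset cm [ 0.05 -0.   13.45]
```

Call:
move_arm(offset=[[0,0,4],[0,0,4],[0,0,3],[0,0,1.5],[0,0,0.8]], twist=[[0,0,0],[0,0,0],[0,0,0],[0,0,0],[0,0,0]], grip=[0,0,0,0,0])

```text
time: 17.7
ee_pos: [0.3977, 0.2664, 0.1553]
tcp_rot: [-180.0, 0.0, 119.9]
wrist_force: [-0.4, 0.5, -0.9]
opening: 0.0303
grasp_force: 40.0
```

Call:
move_arm(offset=[[0,0,0.15],[0,0,0.1],[0,0,0],[0,0,0],[0,0,0]], twist=[[0,0,0],[0,0,0],[0,0,0],[0,0,0],[0,0,0]], grip=[0,0,0,0.6,0.6])

```text
time: 18.2
ee_pos: [0.3979, 0.2675, 0.154]
tcp_rot: [179.9, -0.0, 120.0]
wrist_force: [0.6, 1.3, 0.4]
opening: 0.0509
grasp_force: 0.0
```

Call:
move_arm(offset=[[0,0,0],[0,0,-2],[0,0,-4],[0,0,-5],[0,0,0]], twist=[[0,0,0],[0,0,0],[0,0,0],[0,0,0],[0,0,0]], grip=[0.6,0.6,0.6,0.6,0.6])

```text
time: 18.7
ee_pos: [0.3989, 0.2682, 0.2699]
tcp_rot: [179.5, -0.0, 120.0]
wrist_force: [-0.3, 0.8, 0.9]
opening: 0.0514
grasp_force: 0.0
```

```bash
cat > g.py <<'E'
from h import *
X=cloud(shot('scene'));t=shot('top');Y=cloud(t)
for c in [(.345,.3605),(.457,.301),(.398,.267)]:
    for Z in (X,Y):
        P=near(Z,c,.02,.135,.165); print(c,len(P)>20 and rect(P))
P=near(Y,(.4045,.332),.05,.178,.2);print('grip',len(P)>9 and rect(P));P=near(Y,(.487,-.161),.04,.122,.14);print('jaw',len(P)>9 and rect(P))
go((.487,-.161,.25),156.8)
E
python3 g.py
```

```text
(0.345, 0.3605) (array([345.9, 356.5]), array([31.2, 30.8]), 26.6, 204, 0.1481)
(0.345, 0.3605) (array([345.3, 344.1]), array([25.2,  6.6]), 9.3, 46, 0.1462)
(0.457, 0.301) (array([454.9, 299.1]), array([31.7, 31.2]), 57.6, 218, 0.1487)
(0.457, 0.301) (array([453.2, 298.1]), array([30.4, 28.8]), 51.0, 173, 0.1483)
(0.398, 0.267) (array([395.5, 268.2]), array([28.5, 32.8]), 63.6, 176, 0.1475)
(0.398, 0.267) (array([393.7, 265.8]), array([29.7, 27.7]), 8.8, 176, 0.1485)
grip False
jaw (array([ 485.3, -160.8]), array([14.1, 39.9]), 65.4, 125, 0.1322)
pose [0.3981 0.2676 0.2645] [179.9  -0.  120. ] q1,q6 [34. 94.] | twist z -0.642 offset cm [-25.05 -35.89   1.45]
```

Call:
move_arm(offset=[[0,0,0],[0,0,0],[0,0,0],[0,0,0],[0,0,0]], twist=[[0,0,-0.15],[0,0,-0.15],[0,0,-0.15],[0,0,-0.15],[0,0,-0.042]], grip=[0.6,0.6,0.6,0.6,0.6])

```text
time: 19.3
ee_pos: [0.3972, 0.267, 0.2617]
tcp_rot: [-179.9, -0.1, 157.1]
wrist_force: [-0.0, -0.5, -0.0]
opening: 0.0514
grasp_force: 0.0
```

Call:
move_arm(offset=[[-2.5,-3.6,0],[-2.5,-3.6,0],[-2.5,-3.6,0],[-2.5,-3.6,0],[-2.5,-3.6,0]], twist=[[0,0,0],[0,0,0],[0,0,0],[0,0,0],[0,0,0]], grip=[0.6,0.6,0.6,0.6,0.6])

```text
time: 19.8
ee_pos: [0.4412, 0.0509, 0.2619]
tcp_rot: [-179.9, -0.1, 156.8]
wrist_force: [1.0, 0.3, -0.4]
opening: 0.0515
grasp_force: 0.0
```

Call:
move_arm(offset=[[-2.5,-3.6,0],[-2.5,-3.6,0],[-2.5,-3.6,0],[-2.5,-3.6,0],[-2.5,-3.6,0]], twist=[[0,0,0],[0,0,0],[0,0,0],[0,0,0],[0,0,0]], grip=[0.6,0.6,0.6,0.6,0.6])

```text
time: 20.3
ee_pos: [0.4852, -0.1639, 0.2618]
tcp_rot: [-180.0, -0.1, 156.8]
wrist_force: [1.4, 0.9, 1.4]
opening: 0.0512
grasp_force: 0.0
```

Call:
move_arm(offset=[[0,0,0],[0,0,0],[0,0,0]], twist=[[0,0,0],[0,0,0],[0,0,0]], grip=[0.6,0.6,0.6])

```text
time: 20.6
ee_pos: [0.4853, -0.1614, 0.2626]
tcp_rot: [180.0, -0.1, 156.8]
wrist_force: [0.5, -0.3, -1.2]
opening: 0.0516
grasp_force: 0.0
```

```bash
cat > i.py <<'E'
from h import *
p=shot('wrist');save(p,'w3.png');X=cloud(p)
for nm,c,r,a,b in [('jawgrip',(.487,-.16),.05,.12,.14),('fixjaw',(.406,-.348),.06,.075,.095),('knob',(.603,-.317),.03,.18,.2)]:
    P=near(X,c,r,a,b);print(nm,len(P)>20 and rect(P))
    if len(P)>20 and nm=='jawgrip': q=rect(P)[0]/1000; go((*q,.119),156.8)
E
python3 i.py
```

```text
jawgrip (array([ 488.6, -161. ]), array([13.5, 40. ]), 66.8, 876, 0.1316)
pose [ 0.4854 -0.1611  0.2629] [180.   -0.  156.9] q1,q6 [-18.   5.] | twist z 0.001 offset cm [-0.29  0.14 14.39]
fixjaw (array([ 407.3, -348.4]), array([15.6, 79.3]), 67.4, 1823, 0.084)
knob (array([ 587.3, -306.3]), array([9.9, 6.3]), 72.3, 146, 0.1859)
```

View pics/w3.png

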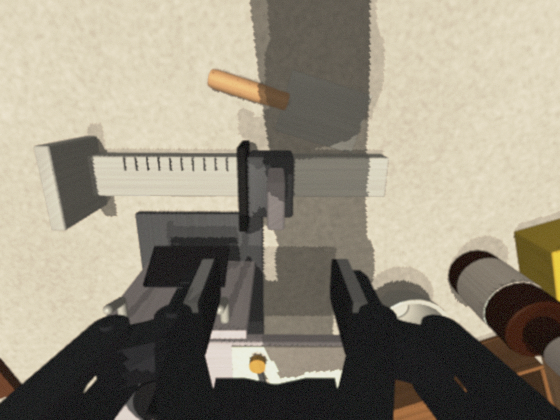

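Call:
move_arm(offset=[[-0.3,0.1,4],[0,0,4],[0,0,4],[0,0,2.3],[0,0,0]], twist=[[0,0,0],[0,0,0],[0,0,0],[0,0,0],[0,0,0]], grip=[0.6,0.6,0.6,0.6,0.6])

```text
time: 21.15
ee_pos: [0.487, -0.1606, 0.1171]
tcp_rot: [-180.0, -0.3, 156.9]
wrist_force: [0.8, 0.3, 0.0]
opening: 0.0511
grasp_force: 0.0
```

Call:
move_arm(offset=[[0,0,0],[0,0,0],[0,0,0],[0,0,0],[0,0,0]], twist=[[0,0,0],[0,0,0],[0,0,0],[0,0,0],[0,0,0]], grip=[0,0,0,0,0])

```text
time: 21.65
ee_pos: [0.4897, -0.1624, 0.1224]
tcp_rot: [180.0, 0.2, 156.8]
wrist_force: [-0.3, 2.3, 7.1]
opening: 0.0135
grasp_force: 39.9
```

Call:
move_arm(offset=[[0,1,0],[0,2,0],[0,2,0],[0,2,0],[0,1,0]], twist=[[0,0,0],[0,0,0],[0,0,0],[0,0,0],[0,0,0]], grip=[0,0,0,0,0])

```text
time: 22.15
ee_pos: [0.5218, -0.0882, 0.1224]
tcp_rot: [180.0, 0.2, 156.8]
wrist_force: [-0.1, -2.8, 6.7]
opening: 0.0133
grasp_force: 39.9
```

Call:
move_arm(offset=[[0,0.7,0],[0,0.6,0],[0,0,0]], twist=[[0,0,0],[0,0,0],[0,0,0]], grip=[0,0,0])

```text
time: 22.45
ee_pos: [0.5269, -0.0764, 0.1224]
tcp_rot: [179.9, 0.2, 156.8]
wrist_force: [1.6, 1.7, 6.0]
opening: 0.0135
grasp_force: 39.8
```

Call:
move_arm(offset=[[0,0,0],[0,0,0],[0,0,-4],[0,0,-5],[0,0,-5]], twist=[[0,0,0],[0,0,0],[0,0,0],[0,0,-0.1],[0,0,-0.116]], grip=[0.6,0.6,0.6,0.6,0.6])

```text
time: 22.95
ee_pos: [0.5248, -0.077, 0.2617]
tcp_rot: [-180.0, -0.1, 169.4]
wrist_force: [1.9, -1.0, 0.6]
opening: 0.0512
grasp_force: 0.0
```

Call:
move_arm(offset=[[0,0,0],[0,0,0],[0,0,0],[0,0,0],[0,0,-2]], twist=[[0,0,-0.14],[0,0,-0.14],[0,0,-0.14],[0,0,-0.14],[0,0,-0.14]], grip=[0.6,0.6,0.6,0.6,0.6])

```text
time: 23.45
ee_pos: [0.5247, -0.0769, 0.2783]
tcp_rot: [179.9, -0.2, -150.4]
wrist_force: [0.0, -0.5, -0.8]
opening: 0.051
grasp_force: 0.0
```

Call:
move_arm(offset=[[-1.7,4.6,0],[-1.7,4.6,0],[-1.7,4.6,0],[-1.7,4.6,0],[-1.7,4.6,0]], twist=[[0,0,0],[0,0,0],[0,0,0],[0,0,0],[0,0,0]], grip=[0.6,0.6,0.6,0.6,0.6])

```text
time: 23.95
ee_pos: [0.4864, 0.1669, 0.2805]
tcp_rot: [-180.0, 0.0, -150.7]
wrist_force: [0.8, -0.6, 0.2]
opening: 0.0512
grasp_force: 0.0
```

Call:
move_arm(offset=[[-1.7,4.6,0],[-1.7,4.6,0],[-1.7,4.6,0],[-1.7,4.6,0],[0,0,0]], twist=[[0,0,0],[0,0,0],[0,0,0],[0,0,0],[0,0,0]], grip=[0.6,0.6,0.6,0.6,0.6])

```text
time: 24.45
ee_pos: [0.4549, 0.3636, 0.2789]
tcp_rot: [180.0, -0.1, -150.4]
wrist_force: [0.5, -0.4, -0.6]
opening: 0.0508
grasp_force: 0.0
```

```bash
cat > j.py <<'E'
from h import *
p=shot('wrist');save(p,'w4.png');X=cloud(p)
P=near(X,(.4065,.332),.05,.178,.2);print('grip',len(P)>20 and rect(P))
for c in [(.345,.3605),(.457,.301),(.398,.267)]:
    P=near(X,c,.03,.14,.165); print(c,len(P)>20 and rect(P))
P=near(cloud(shot('top')),(.49,-.16),.15,.126,.136);print('jaw',len(P)>20 and rect(P))
go((.4065,.332,.18),209.3)
E
python3 j.py
```

```text
grip (array([407.4, 332.4]), array([59.4, 15.9]), 29.4, 2451, 0.187)
(0.345, 0.3605) (array([346.2, 356.9]), array([31.5, 31. ]), 5.7, 1828, 0.1481)
(0.457, 0.301) (array([456.5, 299.2]), array([31. , 31.3]), 59.1, 1428, 0.1481)
(0.398, 0.267) (array([396.6, 267.4]), array([31.2, 31.1]), 46.5, 1838, 0.1479)
jaw (array([ 569.4, -172.9]), array([ 94.3, 240. ]), 10.4, 187, 0.132)
pose [0.4559 0.3599 0.2798] [-1.800e+02 -1.000e-01 -1.506e+02] q1,q6 [38.  9.] | twist z 0.002 offset cm [ 5.67 -0.01  9.98]
```

View pics/w4.png

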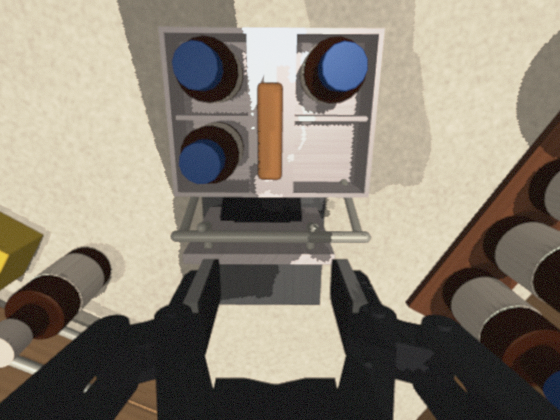

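Call:
move_arm(offset=[[2.8,0,0],[2.8,0,2],[0,0,4],[0,0,3],[0,0,0.7]], twist=[[0,0,0],[0,0,0],[0,0,0],[0,0,0],[0,0,0]], grip=[0.6,0.5,0.5,0.5,0.5])

```text
time: 25.05
ee_pos: [0.4068, 0.3294, 0.1805]
tcp_rot: [-179.9, -0.2, -150.8]
wrist_force: [-0.7, -0.3, -0.6]
opening: 0.0429
grasp_force: 0.0
```

Call:
move_arm(offset=[[0,0,0],[0,0,0]], twist=[[0,0,0],[0,0,0]], grip=[0.5,0.5])

```text
time: 25.25
ee_pos: [0.4082, 0.3315, 0.1851]
tcp_rot: [180.0, 0.1, -150.8]
wrist_force: [0.6, 0.1, 0.5]
opening: 0.0426
grasp_force: 0.0
```

Call:
move_arm(offset=[[0,0,0.3],[0,0,0],[0,0,0],[0,0,0],[0,0,0]], twist=[[0,0,0],[0,0,0],[0,0,0],[0,0,0],[0,0,0]], grip=[0.5,0,0,0,0], force=90)

```text
time: 25.75
ee_pos: [0.4076, 0.3319, 0.181]
tcp_rot: [180.0, 0.1, -150.7]
wrist_force: [-0.5, 0.6, 5.6]
opening: 0.0145
grasp_force: 88.3
```

Call:
move_arm(offset=[[0,0,0],[0,0,0]], twist=[[0,0,0],[0,0,0]], grip=[0,0])

```text
time: 25.95
ee_pos: [0.4076, 0.3319, 0.181]
tcp_rot: [180.0, 0.1, -150.7]
wrist_force: [-1.4, 1.8, 5.6]
opening: 0.0148
grasp_force: 88.4
```

```bash
cat > k.py <<'E'
from h import *
import sys
go((.407,.332,.18),209.3)
p=shot('wrist');save(p,sys.argv[1]);X=cloud(p)
T=np.eye(4);o=bot.get_obs();T[:3,:3]=Rm(o['tcp_rot']);T[:3,3]=o['ee_pos']
Y=(X.reshape(-1,3)-T[:3,3])@T[:3,:3]   # tool coords
Y=Y[np.isfinite(Y[:,0])]
m=(Y[:,0]<-.07)&(Y[:,0]>-.13)&(np.abs(Y[:,1])<.09)&(Y[:,2]>.02)&(Y[:,2]<.06)
B=Y[m];print('bar in tool',len(B),rect(B),pca(B))
for s in (-1,1): 
    q=B[(B[:,1]*s>.03)];print(np.round(np.median(q,0),4),len(q))
E
python3 k.py w5.png
```

```text
pose [0.4076 0.3319 0.181 ] [ 1.800e+02  1.000e-01 -1.507e+02] q1,q6 [39. 10.] | twist z -0.0 offset cm [0.05 0.04 0.1 ]
bar in tool 741 (array([-98.7,   0.3]), array([168.2,  32.1]), 89.8, 741, 0.0456) (array([-0.0917, -0.0169]), 81.5, array([ 6.9, 42.9]))
[-0.1052 -0.0656  0.0443] 253
[-0.0849  0.077   0.0528] 58
```

Call:
move_arm(offset=[[0,0,-0.5],[0,0,-1.5],[0,0,-2.5],[0,0,-3],[0,0,-2.5]], twist=[[0,0,0],[0,0,0],[0,0,0],[0,0,0],[0,0,0]], grip=[0,0,0,0,0])

```text
time: 26.5
ee_pos: [0.4072, 0.3313, 0.2807]
tcp_rot: [-180.0, -0.1, -150.7]
wrist_force: [0.8, 0.0, -5.7]
opening: 0.0145
grasp_force: 88.3
```

Call:
move_arm(offset=[[0,0,0],[0,0,0],[0,0,0],[0,0,0],[0,0,0]], twist=[[0,0,0.05],[0,0,0.1],[0,0,0.1],[0,0,0.1],[0,0,0.1]], grip=[0,0,0,0,0])

```text
time: 27.0
ee_pos: [0.4057, 0.3318, 0.2791]
tcp_rot: [-180.0, -0.3, -176.6]
wrist_force: [-8.7, 1.8, -5.1]
opening: 0.0149
grasp_force: 89.1
```

Call:
move_arm(offset=[[0,0,0],[0,0,0],[0,0,0],[0,0,0],[0,0,0]], twist=[[0,0,0.1],[0,0,0.1],[0,0,0.1],[0,0,0.1],[0,0,0.065]], grip=[0,0,0,0,0])

```text
time: 27.5
ee_pos: [0.4053, 0.3322, 0.2797]
tcp_rot: [-179.9, -0.3, 156.8]
wrist_force: [-6.6, 4.3, -3.3]
opening: 0.0145
grasp_force: 88.7
```

```bash
python3 -c "
from h import *
o=bot.get_obs();print(np.round(o['wrist_force'],1),np.round(o['torque'],2),o['opening'],o['grasp_force'])
go((.4561,-.2437,.281),157)
p=shot('scene');save(p,'s5.png')"
```

```text
[-6.6  4.3 -3.3] [1.54 1.94 0.84] 0.014454470806337261 88.69322410260793
pose [0.4053 0.3322 0.2797] [-179.9   -0.3  156.8] q1,q6 [39. 62.] | twist z -0.004 offset cm [-27.18 -51.03  -0.13]
```

View pics/s5.png

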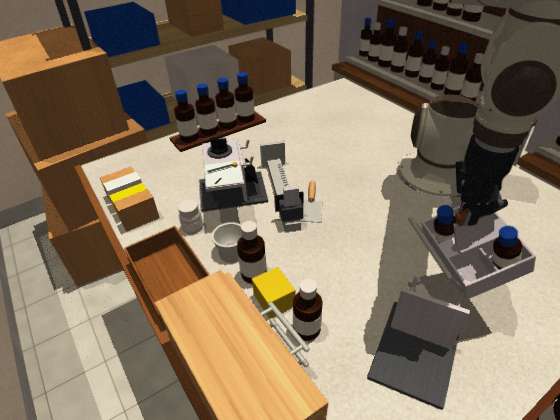

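Call:
move_arm(offset=[[0,0,0]], twist=[[0,0,0]], grip=[0])

```text
time: 27.65
ee_pos: [0.406, 0.3319, 0.2793]
tcp_rot: [-179.9, -0.2, 156.9]
wrist_force: [-6.4, 3.0, -5.7]
opening: 0.0142
grasp_force: 88.0
```

```bash
python3 -c "
from h import *
o=bot.get_obs();print(np.round(o['wrist_force'],1),np.round(o['torque'],2))
p=shot('wrist');save(p,'w6.png');t=shot('top');Y=cloud(t);X=cloud(p)
c=np.array([.404,.333])
for Z in (X,Y):
    P=Z.reshape(-1,3);P=P[np.isfinite(P[:,0])]
    P=P[(np.hypot(*(P[:,:2]-c).T)<.14)&(P[:,2]>.12)&(P[:,2]<.35)]
    a=np.radians(-23);M=np.array([[np.cos(a),-np.sin(a)],[np.sin(a),np.cos(a)]]);q=(P[:,:2]-c)@M
    for nm,m in [('rim',(P[:,2]<.212)&(P[:,2]>.19)),('bar',(q[:,0]>.075))]:
        S=P[m];qs=q[m]
        if len(S)<50: continue
        A=np.c_[qs,np.ones(len(S))];k=np.linalg.lstsq(A,S[:,2],rcond=None)[0];r=S[:,2]-A@k;g=abs(r)<.01;k=np.linalg.lstsq(A[g],S[g,2],rcond=None)[0]
        print(nm,len(S),'slope x,y',np.round(k,3),rect(S),np.round(np.percentile(S[:,2],[5,50,95]),3))
"
```

```text
[-6.4  3.  -5.7] [0.6  1.64 0.5 ]
rim 14738 slope x,y [-0.032 -0.014  0.201] (array([384.5, 341.9]), array([180.6, 183.2]), 68.0, 14738, 0.2021) [0.191 0.202 0.211]
bar 831 slope x,y [0.661 0.9   0.013] (array([515.7, 363.6]), array([10.8, 44.4]), 29.7, 831, 0.1386) [0.122 0.139 0.141]
rim 1330 slope x,y [0.035 0.029 0.206] (array([381.8, 338.6]), array([177.7, 185.9]), 67.1, 1330, 0.2057) [0.192 0.206 0.211]
bar 237 slope x,y [0.169 0.251 0.106] (array([518.2, 350.8]), array([62.6, 43.5]), 89.8, 237, 0.1388) [0.122 0.139 0.144]
```

View pics/w6.png

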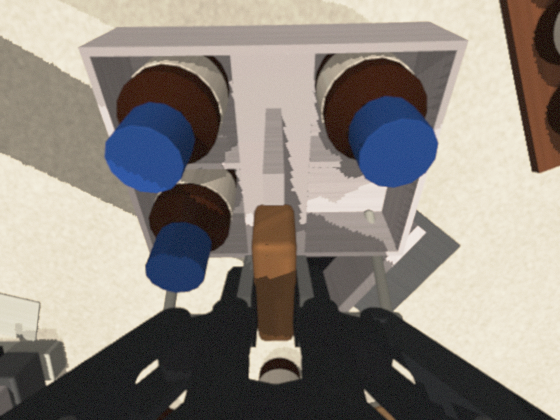

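```bash
cat > tilt.py <<'E'
from h import *
def tilt():
    o=bot.get_obs();p=shot('wrist');X=cloud(p);c=p['color'].astype(int)
    blue=((c[...,2]>c[...,0]+40)).astype(np.uint8)
    n,l,s,ce=cv2.connectedComponentsWithStats(cv2.erode(blue,np.ones((3,3))))
    A=Rm([180,0,o['tcp_rot'][2]]);pts=[]
    for i in range(1,n):
        if s[i,4]<300: continue
        q=X[l==i];q=q[np.isfinite(q[:,0])];q=(q-o['ee_pos'])@A
        if abs(q[:,1]).mean()<.1 and q[:,0].mean()<.12: 
            zt=np.percentile(q[:,2],10);pts.append(np.r_[np.median(q[q[:,2]<zt+.008],0),s[i,4]])
    h=c;org=(c[...,0]>c[...,2]*1.8)&(c[...,0]>60)
    q=X[org];q=q[np.isfinite(q[:,0])];q=(q-o['ee_pos'])@A
    q=q[(abs(q[:,1])<.015)&(abs(q[:,0])<.05)&(abs(q[:,2])<.04)]
    print('caps tool',np.round(pts,3).tolist(),'tcp tilt',np.round(o['tcp_rot'],2))
    for lo in np.arange(-.04,.05,.01):
        w=q[(q[:,0]>lo)&(q[:,0]<lo+.01)]
        if len(w)>10: print('handle x',round(lo+.005,3),'z top',np.round(np.percentile(w[:,2],[5,20,50]),4),len(w))
    print('F',np.round(o['wrist_force'],1),np.round(o['torque'],2))
tilt()
E
python3 tilt.py
```

```text
caps tool [[0.059, 0.049, 0.016, 5606.0], [0.057, -0.051, 0.016, 5475.0], [-0.006, -0.052, 0.039, 2820.0]] tcp tilt [-179.84   -0.23  156.96]
handle x -0.025 z top [0.0014 0.0017 0.0021] 128
handle x -0.015 z top [-0.0017 -0.001   0.0001] 495
handle x -0.005 z top [-0.0054 -0.0046 -0.0036] 545
handle x 0.005 z top [-0.009  -0.0083 -0.0072] 637
handle x 0.015 z top [-0.0126 -0.0118 -0.0106] 777
handle x 0.025 z top [-0.0158 -0.0152 -0.0143] 988
handle x 0.035 z top [-0.0144 -0.012  -0.0063] 1547
F [-6.9  2.1 -5.8] [0.58 1.72 0.59]
```

```bash
python3 -c "
import cv2
a=cv2.imread('pics/s5.png')[100:400,350:560];b=cv2.resize(a,(420,600),interpolation=2);cv2.imwrite('pics/s5c.png',b)"
```

```text
(no output)
```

View pics/s5c.png

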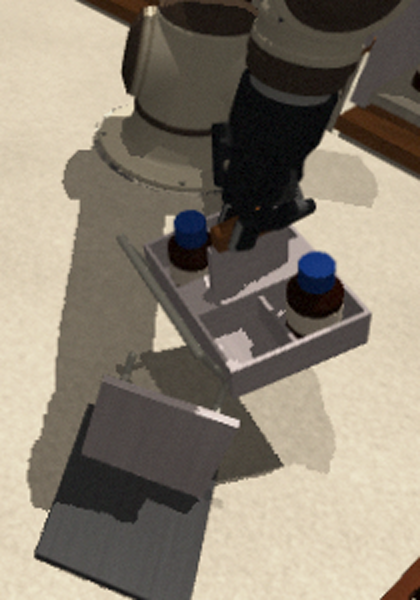

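Call:
move_arm(offset=[[0,0,-1],[0,0,-1.5],[0,0,-1.5],[0,0,0]], twist=[[0,0,0],[0,0,0],[0,0,0],[0,0,0]], grip=[0,0,0,0], force=110)

```text
time: 28.2
ee_pos: [0.4079, 0.3317, 0.3216]
tcp_rot: [179.9, 0.1, 156.9]
wrist_force: [-0.4, 0.1, -6.5]
opening: 0.0142
grasp_force: 107.5
```

```bash
python3 tilt.py; python3 -c "
from h import *
X=cloud(shot('scene')).reshape(-1,3);X=X[np.isfinite(X[:,0])]
a=np.radians(29.4);M=np.array([[np.cos(a),-np.sin(a)],[np.sin(a),np.cos(a)]])
q=(X[:,:2]-np.array([.4986,.3837]))@M  # packing-stand-ish frame
m=(abs(q[:,0])<.06)&(abs(q[:,1])<.12)&(X[:,2]>.1)
for lo in np.arange(.1,.28,.02):
    s=m&(X[:,2]>lo)&(X[:,2]<=lo+.02)
    if s.sum()>5: print(round(lo,2),s.sum(),np.round(q[s].min(0),3),np.round(q[s].max(0),3))
"
```

```text
caps tool [[0.058, 0.05, 0.017, 5499.0], [0.056, -0.051, 0.017, 5353.0], [-0.007, -0.052, 0.04, 2760.0]] tcp tilt [1.7995e+02 7.0000e-02 1.5686e+02]
handle x -0.025 z top [0.0012 0.0016 0.0022] 171
handle x -0.015 z top [-0.0018 -0.0011 -0.0001] 499
handle x -0.005 z top [-0.0054 -0.0046 -0.0035] 540
handle x 0.005 z top [-0.0088 -0.008  -0.007 ] 632
handle x 0.015 z top [-0.0121 -0.0114 -0.0103] 780
handle x 0.025 z top [-0.0153 -0.0146 -0.0137] 959
handle x 0.035 z top [-0.0141 -0.0118 -0.0059] 1559
F [-0.4  0.1 -6.5] [ 0.01 -0.34 -0.04]
0.1 445 [ 0.006 -0.074] [0.012 0.056]
0.12 621 [-0.026 -0.075] [0.011 0.056]
0.14 277 [-0.03  -0.073] [0.011 0.056]
0.16 13 [-0.044  0.028] [-0.024  0.052]
0.18 155 [-0.06   0.009] [-0.019  0.088]
0.2 324 [-0.06 -0.  ] [-0.015  0.09 ]
0.22 329 [-0.06  -0.004] [-0.007  0.09 ]
0.24 270 [-0.06  -0.054] [0.004 0.089]
```

Call:
move_arm(offset=[[0,0,0],[0,0,0],[0,0,0]], twist=[[0,-0.05,0],[0,-0.05,0],[0,0,0]], grip=[0,0,0])

```text
time: 28.6
ee_pos: [0.4068, 0.3317, 0.3193]
tcp_rot: [-179.9, 5.7, 156.9]
wrist_force: [-1.0, 1.3, -6.6]
opening: 0.0141
grasp_force: 107.7
```

```bash
python3 tilt.py
```

```text
caps tool [[0.056, 0.05, 0.022, 5513.0], [0.054, -0.051, 0.023, 5257.0], [-0.011, -0.052, 0.038, 2743.0]] tcp tilt [-179.92    5.74  156.92]
handle x -0.025 z top [-0.001  -0.0006 -0.0001] 150
handle x -0.015 z top [-0.0028 -0.0022 -0.0014] 498
handle x -0.005 z top [-0.0053 -0.0046 -0.0039] 528
handle x 0.005 z top [-0.0075 -0.0069 -0.0062] 607
handle x 0.015 z top [-0.0098 -0.0092 -0.0085] 742
handle x 0.025 z top [-0.0123 -0.0116 -0.0108] 869
handle x 0.035 z top [-0.0117 -0.0099 -0.0037] 1708
F [-1.   1.3 -6.6] [ 0.01 -0.04 -0.12]
```

Call:
move_arm(offset=[[0,0,0],[0,0,0],[0,0,0],[0,0,0],[0,0,0]], twist=[[0,-0.06,0],[0,-0.06,0],[0,-0.06,0],[0,-0.05,0],[0,0,0]], grip=[0,0,0,0,0])

```text
time: 29.15
ee_pos: [0.4067, 0.3317, 0.3194]
tcp_rot: [-179.9, 18.8, 157.0]
wrist_force: [0.4, -1.3, -7.9]
opening: 0.0146
grasp_force: 107.8
```

```bash
cat >> tilt.py <<'E'
def carr(nm,c,yaw):
    Y=cloud(shot(nm));a=np.radians(yaw);M=np.array([[np.cos(a),-np.sin(a)],[np.sin(a),np.cos(a)]])
    P=Y.reshape(-1,3);P=P[np.isfinite(P[:,0])];q=np.c_[(P[:,:2]-c)@M,P[:,2]]
    o=bot.get_obs();dz=o['ee_pos'][2]-.131
    q=q[(abs(q[:,0])<.13)&(abs(q[:,1])<.12)];z=q[:,2]-dz
    b=q[(q[:,0]>.06)&(z>.076)&(z<.1)];print(nm,'bar ctr',len(b)>20 and (rect(b),pca(b),np.round(np.median(b,0),4)))
    w=q[(z>.038)&(z<.06)&(q[:,0]<.1)];
    if len(w)>20: print('rim ext',np.round(np.percentile(w[:,0],[1,99]),4),np.round(np.percentile(w[:,1],[1,99]),4), 'z front/back',[round(float(np.median(w[s][:,2])),4) for s in (w[:,0]<-.05,w[:,0]>.05) if s.sum()>5])
E
python3 - <<'E'
from tilt import *
o=bot.get_obs();print(np.round(o['ee_pos'],4))
for n in('top','scene'): carr(n,o['ee_pos'][:2],-23.1)
go((.4561,-.2437,.32),156.9)
E
```

```text
caps tool [[0.05, 0.05, 0.034, 4836.0], [0.048, -0.051, 0.034, 4860.0], [-0.02, -0.052, 0.035, 2922.0]] tcp tilt [-179.91   18.82  156.95]
handle x -0.025 z top [-0.0053 -0.0049 -0.0046] 126
handle x -0.015 z top [-0.0052 -0.0049 -0.0045] 473
handle x -0.005 z top [-0.0054 -0.005  -0.0046] 524
handle x 0.005 z top [-0.0054 -0.005  -0.0047] 584
handle x 0.015 z top [-0.0054 -0.005  -0.0047] 721
handle x 0.025 z top [-0.0055 -0.0051 -0.0047] 802
handle x 0.035 z top [-0.0049 -0.0035  0.003 ] 1877
F [ 0.4 -1.3 -7.9] [ 0.35  0.52 -0.02]
[0.4069 0.3317 0.3196]
top bar ctr ((array([83.5,  0.5]), array([ 11.5, 167.6]), 0.7, 441, 0.2754), (array([ 0.0838, -0.0012]), 90.2, array([ 2.9, 48.7])), array([ 0.0839, -0.0008,  0.2754]))
rim ext [-0.0801  0.0688] [-0.091   0.0892] z front/back [0.2375, 0.2365]
scene bar ctr ((array([86.7,  2.5]), array([ 10.8, 165.9]), 0.5, 425, 0.2755), (array([0.0876, 0.0096]), 90.7, array([ 2.6, 48.6])), array([0.088 , 0.0116, 0.2755]))
rim ext [-0.0784  0.0756] [-0.0878  0.0911] z front/back [0.2369, 0.2364]
pose [0.4074 0.3316 0.3199] [-180.    18.8  156.9] q1,q6 [48. 70.] | twist z -0.0 offset cm [-2.705e+01 -5.101e+01 -1.000e-02]
```

Call:
move_arm(offset=[[-0.9,-1.7,0.3],[-1.73,-3.4,0.59],[-1.73,-3.4,0.59],[-1.73,-3.4,0.59],[-1.73,-3.4,0.59]], twist=[[0,0,0],[0,0,0],[0,0,0],[0,0,0],[0,0,0]], grip=[0,0,0,0,0])

```text
time: 29.8
ee_pos: [0.4233, 0.1569, 0.3204]
tcp_rot: [180.0, 18.8, 156.9]
wrist_force: [1.3, 0.5, -6.7]
opening: 0.0141
grasp_force: 108.1
```

Call:
move_arm(offset=[[-1.73,-3.4,0.59],[-1.73,-3.4,0.59],[-1.73,-3.4,0.59],[-1.73,-3.4,0.59],[-1.73,-3.4,0.59]], twist=[[0,0,0],[0,0,0],[0,0,0],[0,0,0],[0,0,0]], grip=[0,0,0,0,0])

```text
time: 30.3
ee_pos: [0.4402, -0.0356, 0.3209]
tcp_rot: [179.9, 18.9, 156.8]
wrist_force: [0.8, 0.4, -6.4]
opening: 0.0142
grasp_force: 108.2
```

Call:
move_arm(offset=[[-1.73,-3.4,0.59],[-1.73,-3.4,0.59],[-1.73,-3.4,0.59],[-1.73,-3.4,0.59],[-1.73,-3.4,0.59]], twist=[[0,0,0],[0,0,0],[0,0,0],[0,0,0],[0,0,0]], grip=[0,0,0,0,0])

```text
time: 30.8
ee_pos: [0.4573, -0.2281, 0.3208]
tcp_rot: [179.9, 18.9, 156.8]
wrist_force: [1.3, 0.7, -6.3]
opening: 0.0144
grasp_force: 108.1
```

Call:
move_arm(offset=[[-0.8,-1.7,0.27],[0,0,0],[0,0,0],[0,0,0],[0,0,0]], twist=[[0,0,0],[0,0,0],[0,0,0],[0,0,0],[0,0,0]], grip=[0,0,0,0,0])

```text
time: 31.3
ee_pos: [0.4589, -0.2442, 0.321]
tcp_rot: [180.0, 18.9, 156.9]
wrist_force: [-0.4, -0.9, -7.8]
opening: 0.0141
grasp_force: 108.2
```

```bash
cat > hang.py <<'E'
from h import *
def go2(d):   # world delta -> tool axes cm
    o=bot.get_obs();print('offset cm',np.round(Rm(o['tcp_rot']).T@np.array(d)*100,2))
if __name__=='__main__':
    from tilt import carr
    o=bot.get_obs();print(np.round(o['ee_pos'],4),np.round(o['tcp_rot'],1),np.round(o['wrist_force'],1))
    for n in('top','scene'): carr(n,o['ee_pos'][:2],-23)
    S=np.array([.5472,-.2823]);a=np.radians(-23);M=np.array([[np.cos(a),-np.sin(a)],[np.sin(a),np.cos(a)]])
    for n in('top','scene'):
        p=shot(n);P=cloud(p).reshape(-1,3);P=P[np.isfinite(P[:,0])];q=np.c_[(P[:,:2]-S)@M,P[:,2]]
        h=q[(abs(q[:,0]+.01)<.04)&(abs(abs(q[:,1])-.045)<.02)&(q[:,2]>.12)&(q[:,2]<.16)];print(n,'hook pts',len(h),[np.round(h[(h[:,1]*s>0)].mean(0),4) for s in(-1,1)] if len(h)>8 else '')
        f=q[(abs(q[:,0]+.103)<.06)&(abs(q[:,1]+.115)<.03)&(q[:,2]>.075)&(q[:,2]<.095)];print('fixjaw',len(f)>20 and rect(f))
        f=q[(abs(q[:,0]+.103)<.05)&(abs(q[:,1]-.182)<.04)&(q[:,2]>.12)&(q[:,2]<.138)];print('jawgrip',len(f)>20 and rect(f))
        save(p,n+'7.png')
E
python3 hang.py
```

```text
caps tool [[0.05, 0.05, 0.034, 4788.0], [0.047, -0.052, 0.034, 5114.0], [-0.021, -0.053, 0.035, 2923.0]] tcp tilt [179.98  18.92 156.92]
handle x -0.025 z top [-0.0053 -0.0051 -0.0047] 150
handle x -0.015 z top [-0.0053 -0.0049 -0.0046] 472
handle x -0.005 z top [-0.0163 -0.0051 -0.0047] 557
handle x 0.005 z top [-0.0054 -0.0051 -0.0047] 601
handle x 0.015 z top [-0.0054 -0.0051 -0.0047] 708
handle x 0.025 z top [-0.0054 -0.0051 -0.0046] 808
handle x 0.035 z top [-0.0047 -0.0033  0.0031] 1868
F [-0.4 -0.9 -7.8] [ 0.34  0.46 -0.02]
[ 0.459  -0.2442  0.321 ] [180.   18.9 156.9] [ 0.4  0.4 -6.5]
top bar ctr ((array([82.6,  1.1]), array([167.9,  13.2]), 89.7, 478, 0.277), (array([0.0825, 0.0009]), 90.0, array([ 2.9, 49.2])), array([0.0823, 0.0011, 0.277 ]))
rim ext [-0.0818  0.0695] [-0.0863  0.09  ] z front/back [0.2384, 0.2378]
scene bar ctr ((array([85.5,  6.5]), array([ 10.1, 164.1]), 0.3, 121, 0.278), (array([0.0859, 0.0155]), 90.6, array([ 2.9, 49.2])), array([0.086 , 0.0192, 0.278 ]))
rim ext [-0.0794  0.0733] [-0.0881  0.0927] z front/back [0.238, 0.238]
top hook pts 369 [array([ 0.0088, -0.0451,  0.1385]), array([0.0097, 0.0429, 0.1389])]
fixjaw False
jawgrip (array([-103.7,  181.6]), array([13.9, 40.3]), 89.4, 119, 0.1322)
scene hook pts 214 [array([ 0.0062, -0.0452,  0.1403]), array([0.0061, 0.046 , 0.1383])]
fixjaw False
jawgrip (array([-101.3,  183.5]), array([15.6, 39.4]), 90.0, 108, 0.1302)
```

```bash
cat > hk.py <<'E'
from hang import *
S=np.array([.5478,-.2834]);a=np.radians(-23.3);M=np.array([[np.cos(a),-np.sin(a)],[np.sin(a),np.cos(a)]])
for n in('top','scene'):
    P=cloud(shot(n)).reshape(-1,3);P=P[np.isfinite(P[:,0])];q=np.c_[(P[:,:2]-S)@M,P[:,2]]
    for z0,z1 in((.12,.14),(.14,.158)):
        for s in(-.045,.045):
            h=q[(q[:,0]>-.04)&(q[:,0]<-.002)&(abs(q[:,1]-s)<.015)&(q[:,2]>z0)&(q[:,2]<z1)]
            print(n,z0,s,len(h),len(h)>2 and (np.round(h.min(0),4),np.round(np.median(h,0),4),np.round(h.max(0),4)))
    b=q[(q[:,0]>-.05)&(q[:,0]<.03)&(abs(q[:,1])<.1)&(q[:,2]>.262)&(q[:,2]<.29)]
    print(n,'bar stand frame',len(b)>5 and (rect(b),np.round(np.median(b[b[:,1]>.03],0),4),np.round(np.median(b[b[:,1]<-.03],0),4)))
    h=q[(abs(q[:,0])<.02)&(abs(q[:,1])<.1)&(q[:,2]>.14)&(q[:,2]<.152)]; print('panel/shelf front edge x',len(h)>5 and np.percentile(h[:,0],[1,5,50]).round(4))
E
python3 hk.py
```

```text
top 0.12 -0.045 19 (array([-0.0128, -0.0521,  0.1271]), array([-0.0079, -0.0476,  0.1302]), array([-0.0022, -0.0438,  0.134 ]))
top 0.12 0.045 19 (array([-0.013 ,  0.0389,  0.1263]), array([-0.0075,  0.0432,  0.1302]), array([-0.0023,  0.0465,  0.1353]))
top 0.14 -0.045 0 False
top 0.14 0.045 0 False
top bar stand frame ((array([-14.5,   1.8]), array([ 13.7, 169.1]), 0.6, 490, 0.277), array([-0.0153,  0.0596,  0.277 ]), array([-0.0151, -0.0578,  0.2767]))
panel/shelf front edge x [0.0026 0.0033 0.0115]
scene 0.12 -0.045 22 (array([-0.0223, -0.051 ,  0.1212]), array([-0.0126, -0.0456,  0.1292]), array([-0.0031, -0.0418,  0.1397]))
scene 0.12 0.045 23 (array([-0.0221,  0.041 ,  0.1249]), array([-0.0131,  0.0456,  0.1287]), array([-0.0038,  0.05  ,  0.1392]))
scene 0.14 -0.045 12 (array([-0.0238, -0.0503,  0.1419]), array([-0.0199, -0.0448,  0.1451]), array([-0.0162, -0.0413,  0.1522]))
scene 0.14 0.045 12 (array([-0.0233,  0.0425,  0.1402]), array([-0.0198,  0.046 ,  0.146 ]), array([-0.0165,  0.0486,  0.1509]))
scene bar stand frame ((array([-12.4,   5.7]), array([ 11.9, 163.7]), 0.8, 124, 0.2776), array([-0.0121,  0.0678,  0.2768]), array([-0.0099, -0.0505,  0.2788]))
panel/shelf front edge x [-0.0198 -0.0187  0.0142]
```

Call:
move_arm(offset=[[-0.4,-0.2,0.13],[0.6,0,1.8],[0.8,0,2.4],[0.8,0,2.4],[0.7,0,2.1]], twist=[[0,0,0],[0,0,0],[0,0,0],[0,0,0],[0,0,0]], grip=[0,0,0,0,0])

```text
time: 32.15
ee_pos: [0.4626, -0.2488, 0.2276]
tcp_rot: [180.0, 18.9, 156.9]
wrist_force: [0.4, 0.4, -6.5]
opening: 0.014
grasp_force: 108.3
```

Call:
move_arm(offset=[[0.17,0,0.5],[0,0,0],[0,0,0]], twist=[[0,0,0],[0,0,0],[0,0,0]], grip=[0,0,0])

```text
time: 32.45
ee_pos: [0.4632, -0.249, 0.2254]
tcp_rot: [-180.0, 19.0, 156.9]
wrist_force: [0.3, 0.0, -6.7]
opening: 0.0141
grasp_force: 108.4
```

```bash
sed -i 's/q\[:,2\]>.262)&(q\[:,2\]<.29)/q[:,2]>.165)\&(q[:,2]<.195)/' hk.py; python3 hk.py; python3 -c "
from hang import *
o=bot.get_obs();print(np.round(o['ee_pos'],4),np.round(o['wrist_force'],1));a=np.radians(-23.3)
go2((0,0,-.01));go2((.001*np.cos(a),.001*np.sin(a),0))
p=shot('scene');im=p['color'][120:260,170:340,::-1];cv2.imwrite('pics/s8.png',cv2.resize(im,None,fx=4,fy=4,interpolation=2))"
```

```text
top 0.12 -0.045 54 (array([-0.0368, -0.0599,  0.1214]), array([-0.0271, -0.0466,  0.1299]), array([-0.002 , -0.031 ,  0.1399]))
top 0.12 0.045 50 (array([-0.038 ,  0.0309,  0.1202]), array([-0.0354,  0.0437,  0.1309]), array([-0.0032,  0.0591,  0.1395]))
top 0.14 -0.045 41 (array([-0.0371, -0.0597,  0.14  ]), array([-0.0338, -0.0466,  0.1443]), array([-0.0179, -0.0308,  0.1534]))
top 0.14 0.045 39 (array([-0.0374,  0.0306,  0.1401]), array([-0.0341,  0.0438,  0.1436]), array([-0.0189,  0.0593,  0.1528]))
top bar stand frame ((array([-9.8, -0.9]), array([ 15.4, 167.4]), 0.9, 411, 0.1815), array([-0.0094,  0.0596,  0.1817]), array([-0.0088, -0.0593,  0.1812]))
panel/shelf front edge x [-0.0152  0.0077  0.014 ]
scene 0.12 -0.045 13 (array([-0.0304, -0.0518,  0.1205]), array([-0.0183, -0.0429,  0.128 ]), array([-0.0029, -0.0413,  0.1384]))
scene 0.12 0.045 22 (array([-0.0316,  0.0349,  0.1213]), array([-0.0127,  0.0462,  0.1287]), array([-0.0039,  0.0567,  0.1393]))
scene 0.14 -0.045 24 (array([-0.0343, -0.0581,  0.1402]), array([-0.0233, -0.0446,  0.1438]), array([-0.0164, -0.032 ,  0.153 ]))
scene 0.14 0.045 20 (array([-0.0352,  0.0334,  0.1402]), array([-0.0314,  0.0468,  0.1433]), array([-0.0194,  0.0595,  0.1531]))
scene bar stand frame ((array([-7.3,  0.9]), array([ 13.4, 165.3]), 0.8, 130, 0.1818), array([-0.0065,  0.0689,  0.1812]), array([-0.0042, -0.0581,  0.182 ]))
panel/shelf front edge x [-0.0197 -0.018   0.014 ]
[ 0.4633 -0.2491  0.2255] [ 1.3  0.3 -6.4]
offset cm [0.33 0.   0.95]
offset cm [-0.09 -0.    0.03]
```

View pics/s8.png

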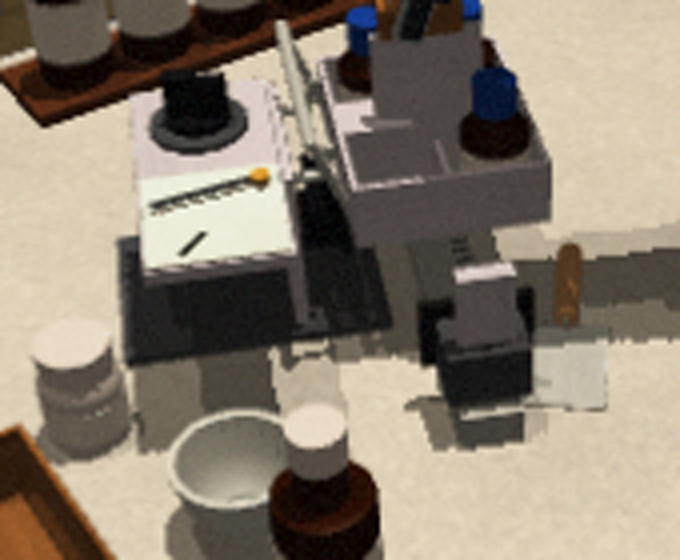

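Call:
move_arm(offset=[[0.47,0,0.95],[0.33,0,0.95],[0.33,0,0.95],[0.2,0,0.57],[0,0,0]], twist=[[0,0,0],[0,0,0],[0,0,0],[0,0,0],[0,0,0]], grip=[0,0,0,0,0])

```text
time: 33.1
ee_pos: [0.4609, -0.2479, 0.1857]
tcp_rot: [180.0, 18.8, 156.9]
wrist_force: [-0.8, -0.6, -6.7]
opening: 0.0141
grasp_force: 108.3
```

Call:
move_arm(offset=[[0,0,0],[0,0,0]], twist=[[0,0,0],[0,0,0]], grip=[0,0])

```text
time: 33.3
ee_pos: [0.4615, -0.2482, 0.1877]
tcp_rot: [-180.0, 18.9, 156.9]
wrist_force: [0.6, 0.1, -6.8]
opening: 0.0146
grasp_force: 108.4
```

```bash
sed -i 's/q\[:,2\]>.165)&(q\[:,2\]<.195)/q[:,2]>.131)\&(q[:,2]<.16)\&(abs(abs(q[:,1])-.045)>.008)\&(q[:,0]<-.001)/' hk.py; python3 hk.py|grep bar; python3 tilt.py; python3 -c "
from hang import *
o=bot.get_obs();print(np.round(o['ee_pos'],4),np.round(o['wrist_force'],1))"
```

```text
top bar stand frame ((array([-10.5,  -0.8]), array([ 12.9, 169.3]), 1.0, 303, 0.1438), array([-0.0114,  0.0662,  0.1435]), array([-0.0104, -0.0656,  0.1435]))
scene bar stand frame ((array([-7.9,  2.3]), array([ 10.9, 168.4]), 1.1, 101, 0.1437), array([-0.0088,  0.0736,  0.1432]), array([-0.0065, -0.0661,  0.1432]))
caps tool [[0.05, 0.05, 0.034, 4947.0], [0.047, -0.053, 0.034, 5152.0], [-0.021, -0.053, 0.035, 3006.0]] tcp tilt [-179.99   18.95  156.87]
handle x -0.025 z top [-0.0053 -0.0051 -0.0047] 130
handle x -0.015 z top [-0.0052 -0.005  -0.0046] 468
handle x -0.005 z top [-0.0054 -0.005  -0.0046] 530
handle x 0.005 z top [-0.0053 -0.005  -0.0046] 588
handle x 0.015 z top [-0.0054 -0.005  -0.0047] 704
handle x 0.025 z top [-0.0055 -0.0051 -0.0047] 802
handle x 0.035 z top [-0.0048 -0.0034  0.003 ] 1879
F [ 0.4  0.2 -6.5] [0.29 0.51 0.03]
[ 0.4615 -0.2482  0.1876] [ 0.6 -0.7 -6.2]
```

Call:
move_arm(offset=[[0.06,0,0.17],[0.06,0,0.17],[0,0,0],[0,0,0]], twist=[[0,0,0],[0,0,0],[0,0,0],[0,0,0]], grip=[0,0,0,0])

```text
time: 33.85
ee_pos: [0.4612, -0.2481, 0.1834]
tcp_rot: [-180.0, 18.9, 156.9]
wrist_force: [-2.2, 1.2, -5.6]
opening: 0.0142
grasp_force: 108.8
```

Call:
move_arm(offset=[[0.03,0,0.1],[0,0,0]], twist=[[0,0,0],[0,0,0]], grip=[0,0])

```text
time: 34.05
ee_pos: [0.4612, -0.2481, 0.1831]
tcp_rot: [-180.0, 18.9, 156.9]
wrist_force: [-4.7, 2.2, 0.2]
opening: 0.0143
grasp_force: 110.0
```

Call:
move_arm(offset=[[0,0,0],[0,0,0],[0,0,0],[0,0,0]], twist=[[0,0,0],[0,0,0],[0,0,0],[0,0,0]], grip=[0.4,0.4,0.4,0.4], force=40)

```text
time: 34.45
ee_pos: [0.4616, -0.2483, 0.183]
tcp_rot: [-180.0, 19.0, 156.9]
wrist_force: [-0.1, 0.1, 0.9]
opening: 0.0343
grasp_force: 0.0
```

Call:
move_arm(offset=[[0,0,-1],[0,0,-3],[0,0,-4],[0,0,-4],[0,0,0]], twist=[[0,0,0],[0,0,0],[0,0,0],[0,0.1,0],[0,0.1,0]], grip=[0.4,0.4,0.4,0.4,0.4])

```text
time: 34.95
ee_pos: [0.4249, -0.2327, 0.3037]
tcp_rot: [-179.9, 7.9, 156.9]
wrist_force: [0.7, -0.3, 0.2]
opening: 0.034
grasp_force: 0.0
```

Call:
move_arm(offset=[[0,0,0],[0,0,0]], twist=[[0,0.13,0],[0,0,0]], grip=[0.4,0.4])

```text
time: 35.15
ee_pos: [0.4273, -0.2337, 0.293]
tcp_rot: [180.0, -0.6, 156.9]
wrist_force: [-0.2, -0.1, -1.4]
opening: 0.034
grasp_force: 0.0
```

```bash
python3 hk.py|grep bar
python3 - <<'E'
from h import *
go((.527,-.0764,.2),156.8)
S=np.array([.5478,-.2834]);a=np.radians(-23.3);M=np.array([[np.cos(a),-np.sin(a)],[np.sin(a),np.cos(a)]])
for n in ('scene','wrist'):
    P=cloud(shot(n)).reshape(-1,3);P=P[np.isfinite(P[:,0])];q=np.c_[(P[:,:2]-S)@M,P[:,2]]
    w=q[(abs(q[:,0]+.1)<.09)&(abs(q[:,1])<.12)]
    r=w[(w[:,2]>.09)&(w[:,2]<.11)];print(n,'rim',np.round(np.percentile(r[:,0],[1,99]),4),np.round(np.percentile(r[:,1],[1,99]),4),[np.round(np.median(r[s][:,2]),4) for s in(r[:,0]<-.16,r[:,0]>-.05)])
    c=w[(w[:,2]>.14)&(w[:,2]<.16)];print('caps z',np.round(np.percentile(c[:,2],[10,50,90]),4),len(c))
    g=w[(w[:,2]>.178)&(w[:,2]<.2)];print('grip',len(g)>20 and rect(g))
    f=q[(abs(q[:,0]+.103)<.05)&(abs(q[:,1]-.182)<.04)&(q[:,2]>.12)&(q[:,2]<.138)];print('jawgrip',len(f)>20 and rect(f))
p=shot('top');save(p,'t9.png')
E
```

```text
top bar stand frame ((array([-11. ,  22.8]), array([ 11. , 119.5]), 0.2, 225, 0.139), array([-0.0119,  0.0648,  0.1395]), array([-0.0118, -0.0338,  0.1395]))
scene bar stand frame ((array([-8.6,  0.7]), array([164.2,   9.5]), 89.8, 94, 0.139), array([-0.0086,  0.0717,  0.1381]), array([-0.0087, -0.0659,  0.1393]))
pose [ 0.4262 -0.2331  0.2955] [180.   -0.  156.9] q1,q6 [-29.  -6.] | twist z 0.001 offset cm [-3.09 18.38  9.55]
scene rim [-0.1734 -0.0198] [-0.0886  0.0916] [np.float64(0.0984), np.float64(0.0989)]
caps z [0.1419 0.1484 0.1558] 363
grip (array([-99.5,   0.5]), array([20.8, 58.2]), 86.5, 114, 0.1859)
jawgrip (array([-103. ,  184.7]), array([17.8, 39.4]), 87.4, 107, 0.1299)
wrist rim [-0.1722 -0.0327] [-0.0897  0.0897] [np.float64(0.099), np.float64(0.0989)]
caps z [0.1466 0.1481 0.1491] 3095
grip (array([-99.2,  -0.4]), array([15.5, 59.4]), 89.8, 1538, 0.1871)
jawgrip (array([-103.2,  182.2]), array([39.4, 14.9]), 0.3, 939, 0.1314)
```

View pics/t9.png

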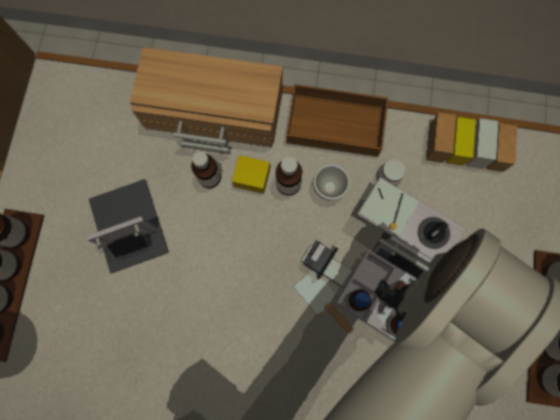

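Call:
move_arm(offset=[[-0.5,3,0],[-0.6,4,0],[-0.6,4,0],[-0.6,4,0],[-0.7,3.4,0]], twist=[[0,0,0],[0,0,0],[0,0,0],[0,0,0],[0,0,0]], grip=[0.5,0.6,0.6,0.6,0.6])

```text
time: 35.9
ee_pos: [0.5252, -0.0736, 0.2981]
tcp_rot: [179.9, 0.3, 156.9]
wrist_force: [0.3, -0.7, -0.2]
opening: 0.0517
grasp_force: 0.0
```

Call:
move_arm(offset=[[0,0,3],[0,0,4],[0,0,4],[0,0,0],[0,0,0]], twist=[[0,0,0],[0,0,0],[0,0,0],[0,0,0],[0,0,0]], grip=[0.6,0.6,0.6,0.6,0.6])

```text
time: 36.4
ee_pos: [0.5249, -0.0754, 0.1882]
tcp_rot: [180.0, 0.1, 156.9]
wrist_force: [0.0, 1.1, -0.1]
opening: 0.0511
grasp_force: 0.0
```

```bash
python3 -c "
from h import *
go((.526,-.076,.122),156.8)
P=near(cloud(shot('wrist')),(.526,-.076),.05,.122,.14);print(len(P)>20 and rect(P))
P=near(cloud(shot('scene')),(.526,-.076),.05,.122,.14);print(len(P)>20 and rect(P))"
```

```text
pose [ 0.5249 -0.0754  0.1882] [1.800e+02 1.000e-01 1.569e+02] q1,q6 [-8. 15.] | twist z 0.001 offset cm [-0.12 -0.01  6.62]
(array([525.6, -75. ]), array([13.9, 39.9]), 67.0, 1628, 0.1316)
(array([524.7, -74.8]), array([18.4, 40. ]), 68.9, 94, 0.1304)
```

Call:
move_arm(offset=[[0,0,3],[0,0,2.6],[0,0,0.9],[0,0,0],[0,0,0]], twist=[[0,0,0],[0,0,0],[0,0,0],[0,0,0],[0,0,0]], grip=[0.6,0.6,0.6,0,0])

```text
time: 37.0
ee_pos: [0.5263, -0.0756, 0.1232]
tcp_rot: [180.0, 0.1, 156.9]
wrist_force: [-0.5, 0.5, -0.3]
opening: 0.0229
grasp_force: 0.0
```

Call:
move_arm(offset=[[0,0,0],[0,0,0],[0,-0.5,0],[0,-1.2,0],[0,-1.5,0]], twist=[[0,0,0],[0,0,0],[0,0,0],[0,0,0],[0,0,0]], grip=[0,0,0,0,0])

```text
time: 37.5
ee_pos: [0.5138, -0.1046, 0.1232]
tcp_rot: [179.9, 0.2, 156.9]
wrist_force: [-0.3, 2.7, 6.5]
opening: 0.0133
grasp_force: 40.0
```

Call:
move_arm(offset=[[0,-1,0],[0,-0.6,0],[0,-0.3,0],[0,0,0]], twist=[[0,0,0],[0,0,0],[0,0,0],[0,0,0]], grip=[0,0,0,0])

```text
time: 37.9
ee_pos: [0.5059, -0.1229, 0.1233]
tcp_rot: [180.0, 0.2, 156.8]
wrist_force: [-2.7, -0.2, 7.9]
opening: 0.0133
grasp_force: 40.0
```

Call:
move_arm(offset=[[0,-0.2,0],[0,-0.2,0],[0,-0.2,0],[0,0,0]], twist=[[0,0,0],[0,0,0],[0,0,0],[0,0,0]], grip=[0,0,0,0])

```text
time: 38.3
ee_pos: [0.5037, -0.128, 0.1233]
tcp_rot: [180.0, 0.2, 156.9]
wrist_force: [-2.4, 1.2, 7.5]
opening: 0.0135
grasp_force: 40.0
```

Call:
move_arm(offset=[[0,-0.2,0],[0,-0.1,0],[0,0,0]], twist=[[0,0,0],[0,0,0],[0,0,0]], grip=[0,0,0])

```text
time: 38.6
ee_pos: [0.5028, -0.1301, 0.1232]
tcp_rot: [179.9, 0.1, 156.9]
wrist_force: [-0.8, 4.6, 6.9]
opening: 0.0137
grasp_force: 40.0
```

Call:
move_arm(offset=[[0,-0.2,0],[0,-0.1,0],[0,0,0]], twist=[[0,0,0],[0,0,0],[0,0,0]], grip=[0,0,0])

```text
time: 38.9
ee_pos: [0.5017, -0.1327, 0.1233]
tcp_rot: [179.9, 0.2, 156.9]
wrist_force: [-0.3, 5.7, 7.1]
opening: 0.0138
grasp_force: 40.1
```

```bash
cat > m.py <<'E'
from h import *
S=np.array([.5478,-.2834]);a=np.radians(-23.3);M=np.array([[np.cos(a),-np.sin(a)],[np.sin(a),np.cos(a)]])
def meas():
    o=bot.get_obs();print('tcp stand',np.round((np.array(o['ee_pos'][:2])-S)@M,4),'F stand',np.round(np.array(o['wrist_force'][:2])@M,1))
    for n in ('scene','wrist'):
        P=cloud(shot(n)).reshape(-1,3);P=P[np.isfinite(P[:,0])];q=np.c_[(P[:,:2]-S)@M,P[:,2]]
        r=q[(abs(q[:,0]+.1)<.09)&(abs(q[:,1])<.115)&(q[:,2]>.092)&(q[:,2]<.108)]
        print(n,'rim x,y',len(r),np.round(np.percentile(r[:,0],[1,99]),4),np.round(np.percentile(r[:,1],[1,99]),4))
        g=q[(abs(q[:,0]+.1)<.06)&(abs(q[:,1])<.03)&(q[:,2]>.178)&(q[:,2]<.2)];print('grip',len(g)>20 and rect(g))
meas()
E
python3 m.py
```

```text
tcp stand [-0.102   0.1201] F stand [-2.5  5.1]
scene rim x,y 491 [-0.1733 -0.0202] [-0.0905  0.0879]
grip (array([-75.3,  -1.6]), array([16.3, 11.6]), 86.2, 24, 0.1856)
wrist rim x,y 14976 [-0.172  -0.0332] [-0.0184  0.0862]
grip False
```

Call:
move_arm(offset=[[0,-0.3,0],[0,-0.3,0],[0,0,0]], twist=[[0,0,0],[0,0,0],[0,0,0]], grip=[0,0,0])

```text
time: 39.3
ee_pos: [0.4991, -0.1386, 0.1233]
tcp_rot: [179.9, 0.1, 156.9]
wrist_force: [-1.2, 2.9, 8.3]
opening: 0.0136
grasp_force: 40.1
```

Call:
move_arm(offset=[[0,-0.3,0],[0,-0.2,0],[0,0,0]], twist=[[0,0,0],[0,0,0],[0,0,0]], grip=[0,0,0])

```text
time: 39.6
ee_pos: [0.4972, -0.1431, 0.1233]
tcp_rot: [179.9, 0.1, 156.9]
wrist_force: [-1.1, 4.2, 7.9]
opening: 0.0135
grasp_force: 40.1
```

```bash
python3 m.py
```

```text
tcp stand [-0.102   0.1089] F stand [-2.7  3.5]
scene rim x,y 505 [-0.1735 -0.0221] [-0.1044  0.1148]
grip (array([-75.5, -13.2]), array([10.8, 14.5]), 7.7, 22, 0.1859)
wrist rim x,y 15277 [-0.172  -0.0334] [-0.0297  0.1094]
grip False
```

Call:
move_arm(offset=[[0,-0.2,0],[0,-0.2,0],[0,0,0]], twist=[[0,0,0],[0,0,0],[0,0,0]], grip=[0,0,0])

```text
time: 40.0
ee_pos: [0.4957, -0.1467, 0.1232]
tcp_rot: [179.9, 0.1, 156.9]
wrist_force: [-1.5, 6.1, 7.0]
opening: 0.0135
grasp_force: 40.1
```

Call:
move_arm(offset=[[0,-0.2,0],[0,0,0]], twist=[[0,0,0],[0,0,0]], grip=[0,0])

```text
time: 40.2
ee_pos: [0.4956, -0.1469, 0.1233]
tcp_rot: [179.7, 0.1, 157.0]
wrist_force: [3.9, 17.4, 6.7]
opening: 0.0134
grasp_force: 40.5
```

Call:
move_arm(offset=[[0,-0.15,0],[0,0,0]], twist=[[0,0,0],[0,0,0]], grip=[0,0])

```text
time: 40.4
ee_pos: [0.4956, -0.147, 0.1233]
tcp_rot: [179.5, 0.1, 157.0]
wrist_force: [6.6, 25.6, 7.0]
opening: 0.0136
grasp_force: 41.5
```

Call:
move_arm(offset=[[0,0.3,0],[0,0,0],[0,0,0],[0,0,0]], twist=[[0,0,0],[0,0,0],[0,0,0],[0,0,0]], grip=[0,0.3,0.3,0.3])

```text
time: 40.8
ee_pos: [0.4947, -0.1479, 0.1213]
tcp_rot: [-180.0, 0.0, 156.9]
wrist_force: [0.2, 0.2, -0.4]
opening: 0.0252
grasp_force: 0.0
```

Call:
move_arm(offset=[[0,0,-2],[0,0,-4],[0,0,-5],[0,0,-5],[0,0,-2]], twist=[[0,0,0],[0,0,0],[0,0,0],[0,0,0],[0,0,0]], grip=[0.3,0.3,0.3,0.3,0.3])

```text
time: 41.3
ee_pos: [0.495, -0.148, 0.306]
tcp_rot: [180.0, 0.3, 156.8]
wrist_force: [0.1, 0.0, -0.6]
opening: 0.0258
grasp_force: 0.0
```

```bash
cat > kn.py <<'E'
from h import *
def ptr(n='top'):
    p=shot(n);g={}
    for t in('pointer_tip','mark'):
        for d in finder.pinpoint(p,t)[:4]:
            X=onz(p,d['position'],.148)
            if abs(X[0]-.67)<.06 and abs(X[1]+.22)<.08 and t not in g: g[t]=X;print(n,t,round(d['p'],2),np.round(d['position'],1),np.round(X,4))
    c=p['color'].astype(int);X=cloud(p);m=(c[...,0]>c[...,2]+60)&(c[...,0]>130)&(np.hypot(X[...,0]-.62,X[...,1]+.23)<.07)&(X[...,2]>.14)
    if m.sum()>3: g['piv']=np.nanmedian(X[m],0);print('pivot',np.round(g['piv'],4),m.sum())
    if len(g)==3:
        A=[np.arctan2(*(g[k]-g['piv'])[1::-1]) for k in('pointer_tip','mark')];print('len',np.round([np.hypot(*(g[k]-g['piv'])[:2]) for k in('pointer_tip','mark')],4),'pointer ccw rad',round(A[1]-A[0],3),'knob',round((A[1]-A[0])/.3,2))
    if 'mark' in g and 'pointer_tip' in g: print('dist',round(np.hypot(*(g['mark']-g['pointer_tip'])[:2]),4))
    return p
if __name__=='__main__':
    ptr('top');ptr('scene')
    X=cloud(shot('top'));P=near(X,(.6035,-.317),.03,.18,.2);print('knob top',len(P)>10 and (rect(P),pca(P)))
    go((.6035,-.317,.28),138.4)
    exec(open('m.py').read())
E
python3 kn.py
```

```text
scene pointer_tip 0.56 [206.1 171.1] [ 0.6783 -0.2501  0.148 ]
scene mark 0.85 [216.3 176.8] [ 0.6678 -0.2108  0.148 ]
pivot [ 0.6033 -0.2291  0.1553] 14
len [0.0779 0.0671] pointer ccw rad 0.55 knob 1.83
dist 0.0407
knob top False
pose [ 0.4942 -0.1476  0.2995] [-1.800e+02 -1.000e-01  1.569e+02] q1,q6 [-17.   7.] | twist z 0.322 offset cm [-19.42  -5.41   1.95]
tcp stand [-0.1029  0.1035] F stand [-0.3 -0. ]
scene rim x,y 673 [-0.1733 -0.0222] [-0.1085  0.114 ]
grip (array([-99.5, -19.8]), array([58.8, 19.9]), 0.1, 114, 0.1863)
wrist rim x,y 7262 [-0.1718 -0.0223] [-0.1082  0.0706]
grip (array([-98.8, -19.3]), array([59.5, 17.6]), 0.2, 2068, 0.1865)
```

Call:
move_arm(offset=[[-2,-0.5,0],[-4,-1,0],[-4,-1,0],[-4,-1,0],[-4,-1,0]], twist=[[0,0,0.1],[0,0,0.1],[0,0,0.122],[0,0,0],[0,0,0]], grip=[0.5,0.5,0.5,0.5,0.5])

```text
time: 42.25
ee_pos: [0.6158, -0.2882, 0.3002]
tcp_rot: [-180.0, -0.0, 138.4]
wrist_force: [-0.3, 0.2, 1.3]
opening: 0.0429
grasp_force: 0.0
```

Call:
move_arm(offset=[[0,0,0],[0,0,0]], twist=[[0,0,0],[0,0,0]], grip=[0.5,0.5])

```text
time: 42.45
ee_pos: [0.6153, -0.2879, 0.2984]
tcp_rot: [-179.9, -0.2, 138.4]
wrist_force: [0.3, -0.1, 0.2]
opening: 0.0426
grasp_force: 0.0
```

```bash
cat > kw.py <<'E'
from h import *
import sys
p=shot('wrist');X=cloud(p);P=near(X,(.6035,-.317),.03,.183,.2);print('bar',len(P)>10 and (rect(P),pca(P)))
Q=near(X,(.6035,-.317),.05,.14,.183);print('z hist',np.histogram(Q[:,2],np.arange(.14,.186,.005)))
for t in('tension_grip',):
    for d in finder.pinpoint(p,t)[:2]: print(t,round(d['p'],2),np.round(onz(p,d['position'],.178),4))
go((.6035,-.317,.186),138.4)
save(p,'w10.png')
E
python3 kw.py
```

```text
bar ((array([ 604.7, -318.2]), array([14.1, 45.5]), 48.3, 1104, 0.1885), (array([ 0.6038, -0.3168]), 138.5, array([ 4., 13.])))
z hist (array([3027, 2212, 2188, 1356,   81,   62,   59,   71,   36]), array([0.14 , 0.145, 0.15 , 0.155, 0.16 , 0.165, 0.17 , 0.175, 0.18 ,
       0.185]))
tension_grip 0.65 [ 0.6055 -0.3202  0.178 ]
pose [ 0.6147 -0.2866  0.3012] [180.   -0.  138.4] q1,q6 [-25.  17.] | twist z 0.001 offset cm [-1.18 -3.02 11.52]
```

View pics/w10.png

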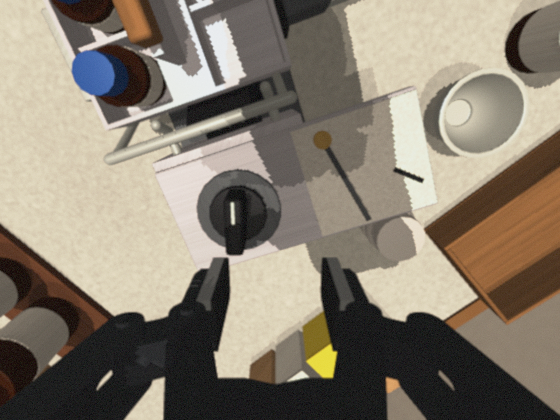

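Call:
move_arm(offset=[[-0.7,-1.5,0],[-0.65,-1.5,3],[0,0,4],[0,0,3],[0,0,1]], twist=[[0,0,0],[0,0,0],[0,0,0],[0,0,0],[0,0,0]], grip=[0.4,0.4,0.4,0.4,0.4])

```text
time: 43.05
ee_pos: [0.6035, -0.318, 0.1888]
tcp_rot: [-180.0, -0.2, 138.4]
wrist_force: [-0.8, 0.1, 0.5]
opening: 0.0341
grasp_force: 0.0
```

Call:
move_arm(offset=[[0,0,0],[0,0,0]], twist=[[0,0,0],[0,0,0]], grip=[0.4,0.4])

```text
time: 43.25
ee_pos: [0.6055, -0.3186, 0.1936]
tcp_rot: [180.0, 0.2, 138.4]
wrist_force: [-1.6, -0.0, 1.1]
opening: 0.0344
grasp_force: 0.0
```

```bash
python3 -c "
from h import *
go((.6047,-.3182,.186),138.4)"
```

```text
pose [ 0.6055 -0.3186  0.1936] [180.    0.2 138.4] q1,q6 [-28.  14.] | twist z 0.001 offset cm [ 0.09 -0.02  0.76]
```

Call:
move_arm(offset=[[0.05,0,0.6],[0,0,0],[0,0,0],[0,0,0],[0,0,0]], twist=[[0,0,0],[0,0,0],[0,0,0],[0,0,0],[0,0,0]], grip=[0.4,0,0,0,0])

```text
time: 43.75
ee_pos: [0.6044, -0.3191, 0.1859]
tcp_rot: [-179.9, 0.1, 138.4]
wrist_force: [-4.3, -3.5, 3.1]
opening: 0.013
grasp_force: 43.3
```

Call:
move_arm(offset=[[0,0,0],[0,0,0],[0,0,0],[0,0,0],[0,0,0]], twist=[[0,0,0.05],[0,0,0.1],[0,0,0.12],[0,0,0.12],[0,0,0.12]], grip=[0,0,0,0,0])

```text
time: 44.25
ee_pos: [0.6042, -0.3193, 0.1859]
tcp_rot: [-179.9, 0.1, 108.9]
wrist_force: [-5.5, -4.5, 2.8]
opening: 0.0128
grasp_force: 43.3
```

```bash
python3 -c "
from kn import *
ptr('scene');ptr('top');go((.6047,-.3182,.186),138.4)"
```

```text
scene pointer_tip 0.63 [210.5 174.8] [ 0.6762 -0.2279  0.148 ]
scene mark 0.73 [216.3 179.5] [ 0.6732 -0.2002  0.148 ]
dist 0.0279
top pointer_tip 0.4 [396.2 193.7] [ 0.6761 -0.2284  0.148 ]
top mark 0.78 [383.1 197. ] [ 0.6641 -0.2004  0.148 ]
dist 0.0304
pose [ 0.6042 -0.3193  0.1859] [-1.799e+02  1.000e-01  1.091e+02] q1,q6 [-28.  43.] | twist z -0.511 offset cm [ 0.04  0.12 -0.01]
```

Call:
move_arm(offset=[[0,0,0],[0,0,0],[0,0,0],[0,0,0],[0,0,0]], twist=[[0,0,0.12],[0,0,0.12],[0,0,0.12],[0,0,0.12],[0,0,0.12]], grip=[0,0,0,0,0])

```text
time: 45.05
ee_pos: [0.6039, -0.3194, 0.1859]
tcp_rot: [-180.0, 0.1, 74.5]
wrist_force: [-6.4, -4.4, 2.5]
opening: 0.0132
grasp_force: 43.4
```

Call:
move_arm(offset=[[0,0,0],[0,0,0],[0,0,0],[0,0,0],[0,0,0]], twist=[[0,0,0.12],[0,0,0.12],[0,0,0.1],[0,0,0],[0,0,0]], grip=[0,0,0,0,0])

```text
time: 45.55
ee_pos: [0.6038, -0.3194, 0.1859]
tcp_rot: [-180.0, 0.2, 55.3]
wrist_force: [-7.1, -4.0, 2.1]
opening: 0.0133
grasp_force: 43.4
```

```bash
python3 -c "
from kn import *
p=ptr('scene');q=ptr('top');go((.6047,-.3182,.186),138.4)
a=cv2.resize(p['color'][150:200,180:250,::-1],None,fx=6,fy=6,interpolation=2);b=cv2.resize(q['color'][175:240,360:430,::-1],None,fx=5,fy=5,interpolation=2)
h=max(a.shape[0],b.shape[0]);c=np.zeros((h,a.shape[1]+b.shape[1],3),np.uint8);c[:a.shape[0],:a.shape[1]]=a;c[:b.shape[0],a.shape[1]:]=b;cv2.imwrite('pics/ptr.png',c);print(c.shape)"
```

```text
scene pointer_tip 0.42 [210.4 178.5] [ 0.6838 -0.2133  0.148 ]
scene mark 0.68 [217.2 180.2] [ 0.6727 -0.1961  0.148 ]
dist 0.0205
top pointer_tip 0.54 [385.3 189.2] [ 0.6826 -0.2033  0.148 ]
top mark 0.91 [380.9 195.1] [ 0.6676 -0.1951  0.148 ]
dist 0.0171
pose [ 0.6038 -0.3194  0.1859] [-180.     0.2   55.3] q1,q6 [-28.  97.] | twist z -1.451 offset cm [ 0.01  0.15 -0.01]
(325, 770, 3)
```

View pics/ptr.png

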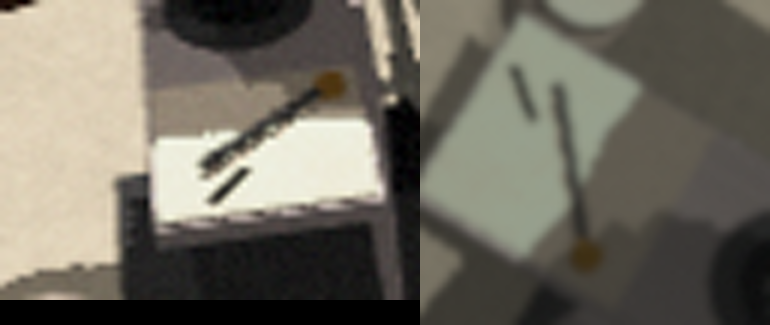

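```bash
python3 -c "
from kn import *
for n,pts in (('top',[(393,226.4),(387.4,192.4),(380.7,193.5)]),('scene',[(180+331/6,150+84/6),(180+203/6,150+168/6),(180+228.5/6,150+186/6)])):
    p=shot(n);P=[onz(p,u,z)[:2] for u,z in zip(pts,(.153,.151,.147))]
    t,m=P[1]-P[0],P[2]-P[0];A=np.arctan2(m[1],m[0])-np.arctan2(t[1],t[0])
    print(n,np.round(P,4).tolist(),np.hypot(*t).round(4),np.hypot(*m).round(4),round(A,3),'knob',round(A/.3,2),'dist',np.hypot(*(t-m)).round(4))
"
```

```text
top [[0.6004, -0.2282], [0.6752, -0.2082], [0.6715, -0.1944]] 0.0774 0.0787 0.182 knob 0.61 dist 0.0143
scene [[0.6019, -0.2258], [0.677, -0.2061], [0.6719, -0.1929]] 0.0776 0.0773 0.182 knob 0.61 dist 0.0141
```

Both views agree: 0.61 rad more.

Call:
move_arm(offset=[[0,0,0],[0,0,0],[0,0,0],[0,0,0],[0,0,0]], twist=[[0,0,0.13],[0,0,0.13],[0,0,0.13],[0,0,0.12],[0,0,0.1]], grip=[0,0,0,0,0])

```text
time: 46.45
ee_pos: [0.6035, -0.3192, 0.1859]
tcp_rot: [179.9, 0.2, 20.0]
wrist_force: [-8.8, -3.0, 3.2]
opening: 0.0134
grasp_force: 43.5
```

Call:
move_arm(offset=[[0,0,0],[0,0,0],[0,0,0]], twist=[[0,0,0],[0,0,0],[0,0,0]], grip=[0,0,0])

```text
time: 46.75
ee_pos: [0.6035, -0.3192, 0.1859]
tcp_rot: [179.9, 0.2, 20.3]
wrist_force: [-7.8, -2.6, 4.1]
opening: 0.0134
grasp_force: 43.5
```

```bash
python3 -c "
from kn import *
q=ptr('top');p=ptr('scene')
for P,n,piv,mk in((q,'top',(393,226.4),(380.7,193.5)),(p,'scene',(235.2,164),(218.1,181))):
    # darkness profile across angle at several radii on the card plane
    g=cv2.cvtColor(P['color'],cv2.COLOR_RGB2GRAY).astype(np.float32);c=onz(P,piv,.152)
    out=[]
    for r in(.05,.058,.066,.074,.08,.086,.092):
        v=[];A=np.arange(.0,.75,.02)
        for a in A:
            u=proj(P,(c[0]+r*np.cos(a),c[1]+r*np.sin(a),.149));v.append(cv2.getRectSubPix(g,(1,1),tuple(map(float,u)))[0,0])
        v=np.array(v);print(n,r,'min at',A[v.argmin()].round(2),v.min(),np.median(v))
    m=onz(P,mk,.147)-c;print('mark angle',np.arctan2(m[1],m[0]).round(3))
"
```

```text
top pointer_tip 0.5 [382.4 193.1] [ 0.6727 -0.1979  0.148 ]
top mark 0.76 [379.4 193.4] [ 0.671  -0.1913  0.148 ]
dist 0.0067
scene pointer_tip 0.45 [216.7 180.9] [ 0.6751 -0.1942  0.148 ]
scene mark 0.94 [218.7 178.8] [ 0.6667 -0.1992  0.148 ]
dist 0.0098
top 0.05 min at 0.46 76.3499 149.61848
top 0.058 min at 0.44 79.296 153.26057
top 0.066 min at 0.44 76.67381 153.36528
top 0.074 min at 0.46 69.71159 153.0
top 0.08 min at 0.46 77.424355 153.0
top 0.086 min at 0.46 90.20755 152.00087
top 0.092 min at 0.74 77.95293 142.61298
mark angle 0.448
scene 0.05 min at 0.36 54.379616 219.53717
scene 0.058 min at 0.38 63.999443 234.77197
scene 0.066 min at 0.4 33.389553 235.4304
scene 0.074 min at 0.42 32.15069 235.11075
scene 0.08 min at 0.44 82.27423 234.6557
scene 0.086 min at 0.44 56.14664 233.93845
scene 0.092 min at 0.7 96.51303 220.54672
mark angle 0.451
```

Call:
move_arm(offset=[[0,0,0],[0,0,0],[0,0,0],[0,0,-2],[0,0,-4]], twist=[[0,0,0],[0,0,0],[0,0,0],[0,0,0],[0,0,0]], grip=[0.35,0.35,0.35,0.35,0.35])

```text
time: 47.55
ee_pos: [0.6042, -0.3175, 0.2423]
tcp_rot: [-179.7, 0.2, 20.4]
wrist_force: [-0.2, -0.8, 0.2]
opening: 0.0299
grasp_force: 0.0
```

Call:
move_arm(offset=[[0,0,-4],[0,0,-3],[0,0,0],[0,0,0]], twist=[[0,0,0],[0,0,0],[0,0,0],[0,0,0]], grip=[0.35,0.35,0.35,0.35])

```text
time: 47.95
ee_pos: [0.6054, -0.3183, 0.3155]
tcp_rot: [179.9, -0.1, 20.4]
wrist_force: [-0.0, -0.6, -0.9]
opening: 0.0302
grasp_force: 0.0
```

```bash
python3 -c "
from kn import *
p=ptr('scene');q=ptr('top')
a=cv2.resize(p['color'][130:215,180:320,::-1],None,fx=4,fy=4,interpolation=2);b=cv2.resize(q['color'][180:232,370:410,::-1],None,fx=6,fy=6,interpolation=2)
h=max(a.shape[0],b.shape[0]);c=np.zeros((h,a.shape[1]+b.shape[1],3),np.uint8);c[:a.shape[0],:a.shape[1]]=a;c[:b.shape[0],a.shape[1]:]=b;cv2.imwrite('pics/fin.png',c);print(c.shape)
exec(open('m.py').read())
P=cloud(shot('scene')).reshape(-1,3);P=P[np.isfinite(P[:,0])];Q=np.c_[(P[:,:2]-S)@M,P[:,2]]
f=Q[(abs(Q[:,0]+.103)<.05)&(abs(Q[:,1]-.107)<.03)&(Q[:,2]>.122)&(Q[:,2]<.136)];print('jawgrip',len(f)>20 and rect(f))"
```

```text
scene pointer_tip 0.63 [215.7 182. ] [ 0.6794 -0.1915  0.148 ]
scene mark 0.66 [214.4 178.9] [ 0.6761 -0.2055  0.148 ]
dist 0.0144
top pointer_tip 0.55 [380.1 191.2] [ 0.6763 -0.1923  0.148 ]
top mark 0.69 [382.6 191.4] [ 0.6767 -0.1979  0.148 ]
dist 0.0056
(340, 800, 3)
tcp stand [ 0.066  -0.0093] F stand [-0.1 -0.6]
scene rim x,y 662 [-0.1735 -0.0225] [-0.1063  0.1138]
grip (array([-100.3,  -19.5]), array([18.8, 58.7]), 86.5, 110, 0.1859)
wrist rim x,y 4327 [-0.1704 -0.0318] [-0.1078  0.1075]
grip (array([-70.3, -14.8]), array([ 4.8, 11.2]), 44.0, 56, 0.1812)
jawgrip (array([-103.8,  107.2]), array([19. , 38.8]), 81.9, 85, 0.1303)
```

View pics/fin.png

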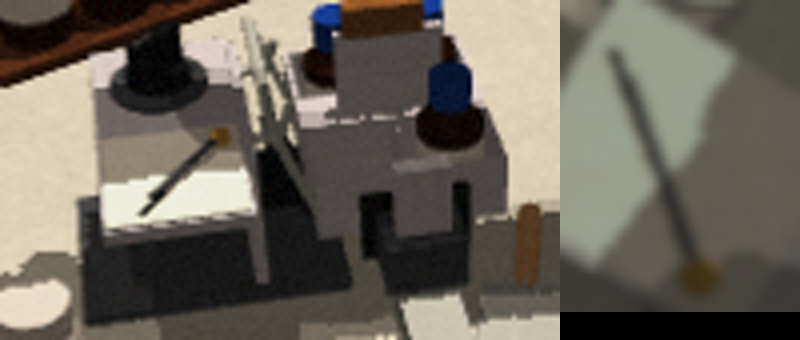

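```bash
python3 -c "
from workcell import bot
print(bot.job_done())"
```

```text
the job is handed in; nothing more can be done
None
```

I handed the job in at about 48 s with every step carried out, but the carrier tilted to about 0.33–0.345 rad early in the transfer, when it touched the packing stand, so the 0.35 rad limit may have been passed; at the end the three bottles stand in it, it hangs level on the dispatch stand (about 19 mm sideways) with the jaw shut firmly against it, and the pointer is on the mark.

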